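# Hang a supply bin on the bench panel's cleat

## Task

Take the yellow bin by its front tab and hang it on the white panel's angled cleat, a few centimetres to the right of the blue stop: clearly tilt the bin's top toward the panel, feel its rear strip down behind the cleat, then swing the bin upright and let it down gently, without dropping it, until it is locked. While it hangs, slide it left along the cleat until it touches the stop, and let go. Never press hard on the panel or the stop, and leave the cups and the vial where they stand.

Things in the scene. Friction and masses are not known exactly. Their poses are not given: they have to be found in the camera images.
- bin: Yellow open-topped plastic bin, about 0.22 kg, box 71 (x) x 110 (y) x 84 (z) mm, 3 mm walls, standing on the worktop. Origin: centre of its underside; x to its rear (strip side, roughly toward the panel), y left, z up. Two black feet low on the rear wall (z 4-18) reach to x=55.5, like the strip tip; strip and feet are slippery. Must not fall more than 3 mm on release.
- tab (a point): Centre of the bin's upright grip tab, at (-36.5, 0, 99) mm in the bin's frame. The tab is 10 mm thick (x), 44 wide (y) and rises from the front rim (z=84) to z=114. Take it from above, fingers closing along the bin's x, one finger inside the bin.
- strip_tip (a point): Mid of the free edge of the bin's rear strip (aluminium, 4 mm thick, 90 wide), at (54, 0, 62) mm in the bin's frame. From the rear wall (x=35.5, z 78-84) the strip slopes down and back at 45 deg to this tip, which ends at x=55.5, lowest at z=61. Tilting the bin's top about 20 deg toward the panel (9 at the least) steepens the strip so that it enters the groove.
- panel: White fixed panel, 400 mm wide (y), 170 high, facing the robot. Origin: on its front face, mid-width, at worktop height; x into the panel (away from the robot), y left, z up. Locked, the bin's origin is at x=-55.5 mm, 58 mm below the true groove foot, so z is 56 to 68. Pressing on panel or cleat with more than 30 N fails.
- groove (a point): NOMINAL foot of the cleat's groove: panel face, mid-width, 120 mm up. The aluminium cleat, 340 mm long, is a 4 mm flange rising from here toward the robot at 45 deg; its edge is 15 mm up and 15 (at most 18) mm off the face. It is height-adjustable: the real cleat sits up to 6 mm above or below this point, unmeasured; find it by touch.
- stop: Blue rigid stop fixed to the panel under the cleat, reaching 56 mm off the face, 72-96 mm up. Origin: on the panel face at worktop height, in the plane of its right-hand contact face; axes as the panel's. Touching it, the bin's origin is at y=-55 mm here. Press with 20 N at most. First hang the bin with over 15 mm free gap to it (30-40 is handy).
- specimen_cup_2: Bystander: loose specimen cup with yellow lid, 58 mm wide, 59 high; origin at the centre of its underside.
- specimen_cup_3: Bystander: loose specimen cup with red lid, 58 mm wide, 59 high; origin at the centre of its underside.
- control_vial_1: Bystander: loose small white vial with blue cap, 25 mm wide, 49 high; origin at the centre of its underside.

How it is judged:
On the way, in this order (a step that is already met when the one before it is completed fails the run):
1. bin top tilted over 8.6 deg toward the panel, strip tip touching behind the cleat (under 14 mm from the face, under 26 mm above the nominal groove foot), over 10 mm free to the stop (angle between bin's own z axis and vertical above 0.15 rad and x of bin in the frame of panel below -0.064 m and x of strip_tip in the frame of panel above -0.014 m and z of strip_tip in the frame of panel below 0.146 m and contact force between bin and panel above 0.5 N and y of bin in the frame of stop below -0.065 m), for 0.1 s.
2. the bin hangs upright and locked on the cleat, still over 10 mm from the stop (x of bin in the frame of panel between -0.0605 and -0.0515 m and z of bin in the frame of panel between 0.052 and 0.072 m and angle between bin's own z axis and vertical below 0.06 rad and angle between the x axis of bin and the x axis of panel, either way round below 0.08 rad and contact force between bin and panel above 0.5 N and y of bin in the frame of stop below -0.065 m), for 0.2 s.
3. hanging on the cleat, the bin is pushed lightly against the stop (x of bin in the frame of panel between -0.0605 and -0.0515 m and z of bin in the frame of panel between 0.052 and 0.072 m and angle between bin's own z axis and vertical below 0.06 rad and angle between the x axis of bin and the x axis of panel, either way round below 0.08 rad and contact force between bin and panel above 0.5 N and contact force between bin and stop above 0.5 N), for 0.1 s.
At the end, for the whole second after the job is handed in: The bin hangs locked on the cleat, released and at rest: origin 51.5 to 60.5 mm in front of the panel face and 52 to 72 mm above the worktop, upright within 0.06 rad and square to the panel within 0.08 rad, its left side within 5 mm of the stop (x of bin in the frame of panel between -0.0605 and -0.0515 m and z of bin in the frame of panel between 0.052 and 0.072 m and angle between bin's own z axis and vertical below 0.06 rad and angle between the x axis of bin and the x axis of panel, either way round below 0.08 rad and contact force between bin and panel above 0.5 N and y of bin in the frame of stop between -0.06 and -0.052 m and linear speed of bin below 0.01 m/s and contact force between bin and the fingers below 0.05 N); the robot touches nothing.
It fails at once if the bin presses on the panel or cleat with more than 30 N (contact force between bin and panel above 30 N).
It fails at once if the bin presses on the stop with more than 20 N (contact force between bin and stop above 20 N).
It fails at once if the bin is dropped: out of the fingers and moving faster than 0.25 m/s (contact force between bin and the fingers below 0.05 N and linear speed of bin above 0.25 m/s).
It fails at once if a cup or the vial is moved more than 20 mm (distance of any of specimen_cup_2, specimen_cup_3, control_vial_1 from where it was at the start of the episode above 0.02 m).
It also fails if it takes over 51 s, if anything falls off the work surface, if the arm or the gripper's body presses on something with over 40 N, if the wrist force passes 120 N, or if a joint passes its speed limit or range.

## Robot

A 6-joint arm with a two-finger parallel gripper is mounted at the origin on a cart in front of the work surface, level with it; the furniture and walls round the work are solid. World frame = base frame: x ahead of the robot, y to its left, z up, the work surface at z = 0. Lengths are in m, angles in rad, forces in N, time in s.
With the tool pointing down it reaches from about 0.3 to 1 m from the base axis. Payload 5.1 kg.
Tool frame: the origin (TCP) lies at the very end of the fingers, on their centre line; the grasp point (between the pads) lies 19 mm behind it; z points along the fingers, y is the direction in which the jaws open and shut (so a half turn about z gives the same grasp; the last joint's range is limited). The gripper opens to 95 mm and grips with 3 to 60 N. Pads are 20 mm wide; open, the fingers measure 119 mm over their backs; the gripper's body (75 mm by 180 mm) begins 59 mm behind the grasp point.
Start: joints at [1.222, 0.124, 1.65, -0, 1.367, -0.083], TCP at [0.171, 0.627, 0.215] pointing down, gripper open.
Joint ranges: [-2.61, 2.61], [-1.02, 2.33], [0.03, 2.71], [-1.35, 4.49], [0.32, 2.68], [-2.91, 2.91]. Speed limits (rad/s): [2.57, 2.57, 3.14, 3.14, 3.14, 3.14].

## Interface

Orientations are given as a 3x3 rotation matrix whose columns are the frame's x, y, z axes.
In Python, from bench import sense, snapshot, camera_model, close_job gives the robot as it stands.
- The arm moves only by the shell command python3 -m crank 'ROWS' [OPENING]. ROWS is JSON, a list of rows, each an object with "delta_pos": the shift along the tool's x, y, z in m, a list of three; "roll": the turn about the tool's z in rad. In form: [{"delta_pos": [x, y, z], "roll": roll}, ...]. A call has 1 to 20 rows; each row shifts and turns the commanded pose from where the row before left it, along the tool's axes as they then stand; what a row does not reach is not made up. A row lasts 1/12 s, in which the tool goes at most 41.7 mm and 7.16 degrees, less where a joint would pass 70% of its speed; a pose out of reach is approached as far as the arm can. A call is refused whole if a number of a shift passes 0.0417 or a number of a turn 0.125, either way. A call with a gripper value outside its range is refused whole. OPENING is the gripper command: -1 is shut, 1 is fully open, values between are in proportion, set as the call begins (- or left out, the last holds). The fingers move at their own pace and stop on an object; the grip force is fixed at half the most. Time passes only in rows, so rows that do not move let the fingers close. It gives the time, the measured TCP pose, the force and the opening at its end, in the units of the state.
- sense(): the state, without advancing time (a new reading comes with each control period).
- snapshot(name): name is "side" or "top" or "wrist"; returns the picture (480x640x3 uint8, red, green, blue); there is no depth.
- camera_model(name): a dict with "fov_y" (degrees; the focal length in pixels is half the picture's height over the tangent of half this angle, whatever the lens; pixels are square), "cx", "cy" (the principal point, pixels), "D" ([k1, k2, p1, p2, k3] as OpenCV has them; the pictures are not rectified), "view" (4x4, takes a point from world to camera coordinates). Camera axes: x right, y up, looking along -z (the intrinsics and any distortion apply to the point x, -y, -z); pixel columns grow to the right and rows downward; lengths in m; the calibration is good to about 2 mm. A picture is of the moment at which its call begins: read the wrist's pose just before it. camera_model takes no time and is no camera call; for the wrist camera it gives the pose at the moment of the call.
- close_job(): hands the job in, once; it reports no verdict.
The state is a dict: "t": time; "qpos": joint angles; "joint_velocities": joint speeds; "effort": joint torques, N m; "ee_pos": TCP position; "tool_rot": TCP orientation; "ft_force": force on the tool from outside, world axes, zero at the start; "torque": the same for the moment, N m; "gripper_width": finger opening in m.
Only numpy, scipy, OpenCV 4.12 (cv2) and the standard library are available. Lean on these libraries where they do the work, as an engineer would, in place of code of your own. Each camera call takes 0.05 s, during which the arm holds its last target.

## Working session

There is one attempt and no reset: what is moved stays moved. The work goes in short steps, Python scripts to look and compute and a shell command to move; the robot and the scene stay as the last step left them, time stands still between calls to the robot, and variables do not carry over. Pictures are saved under pics/ and viewed, and the job is handed in when it is done.

```bash
ls; mkdir -p pics
python3 - <<'E'
from bench import *
import cv2,json
s=sense(); print({k:(v if not hasattr(v,'tolist') else v.tolist()) for k,v in s.items()})
for n in("side","top","wrist"):
    m=camera_model(n); print(n,{k:(v.tolist() if hasattr(v,'tolist') else v) for k,v in m.items()})
    cv2.imwrite(f"pics/{n}0.png",snapshot(n)[:,:,::-1])
E
```

```text
pics
{'t': 0.0, 'qpos': [1.222421053670753, 0.12446953817259077, 1.6516771187708874, -1.9845036136983953e-06, 1.367495145681337, -0.08258623897394356], 'joint_velocities': [0.0024302097558132857, -0.0012208361693768087, -0.0010465349124854802, -0.0019174613819754043, 0.00047422385009292933, 0.0010609766608597531], 'effort': [-0.003196866819052957, -41.759973764419556, -35.99284529685974, 0.07715509738773108, 0.04924322362057865, -0.00018582833490654593], 'ee_pos': [0.17053485923225625, 0.6265615392687367, 0.21340822700094764], 'tool_rot': [[-0.964885592600954, 0.2626695764941991, -0.0006976929581853467], [0.2626704499324713, 0.9648836834033782, -0.0019267159112590824], [0.0001671028989434173, -0.002042323747050147, -0.999997900492963]], 'ft_force': [0.876864748324618, -0.44726374422965115, -0.5073700147629017], 'torque': [-0.0017616871471231197, -0.05172502184694858, -0.026802502516673685], 'gripper_width': 0.09510762231781203}
side {'fov_y': 45.59723684488654, 'cx': 327.2213238087371, 'cy': 245.76310528060287, 'D': [0.030073760332725286, 0.0, 0.0, 0.0, 0.0], 'view': [[0.999070129970
[... 420 characters left out ...]
141068351435, -0.9999375536945554, 0.0008704477752019693, 0.08014549972004258], [0.9885830368548353, -0.010884075381626385, 0.1502834526684772, -0.5613935296001323], [-0.1502645940028875, 0.002534879570148724, 0.9886425674502956, -1.0251570571833388], [0.0, 0.0, 0.0, 1.0]]}
wrist {'fov_y': 71.0524294019271, 'cx': 322.32256832822145, 'cy': 238.21882775639142, 'D': [-0.0280818541130235, 0.0, 0.0, 0.0, 0.0], 'view': [[0.26313341597629086, 0.9647587090067276, -0.0011994966952487294, -0.6496300526421039], [-0.9230999026182859, 0.2514093701679794, -0.29099810717228486, 0.03309175243145343], [-0.2804413934902637, 0.07767858126545314, 0.9567228767150009, -0.39200916119407403], [0.0, 0.0, 0.0, 1.0]]}
```

View pics/side0.png

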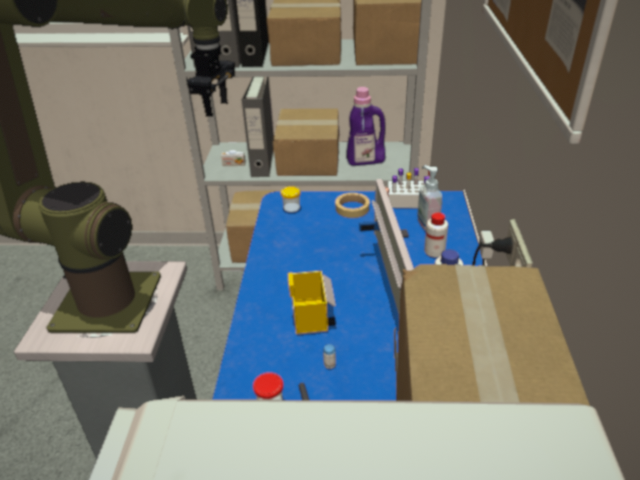

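View pics/top0.png

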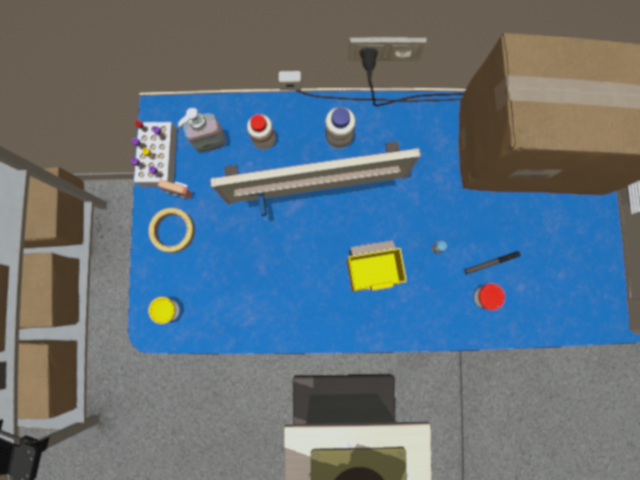

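View pics/wrist0.png

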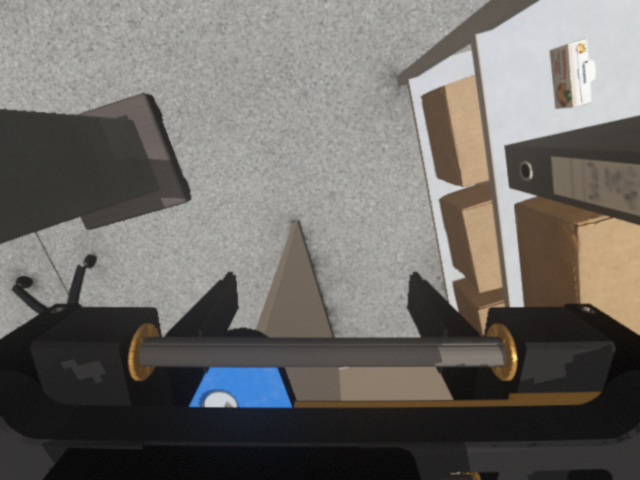

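```bash
cat > h.py <<'E'
import numpy as np, cv2
from bench import *
def K(m):
    f=240/np.tan(np.radians(m['fov_y'])/2)
    return np.array([[f,0,m['cx']],[0,f,m['cy']],[0,0,1.]])
def ray(m,uv):
    p=cv2.undistortPoints(np.array([[uv]],float),K(m),np.array(m['D']))[0,0]
    V=np.array(m['view']);R=V[:3,:3];c=-R.T@V[:3,3]
    return c,R.T@np.array([p[0],-p[1],-1.])
def onz(m,uv,z):
    c,d=ray(m,uv); return c+d*(z-c[2])/d[2]
def proj(m,P):
    V=np.array(m['view']);P=np.atleast_2d(P)
    q=(V[:3,:3]@P.T).T+V[:3,3]; q=q*[1,-1,-1]
    return cv2.projectPoints(q.reshape(-1,1,3),np.zeros(3),np.zeros(3),K(m),np.array(m['D']))[0].reshape(-1,2)
def crop(src,dst,x0,y0,w,h,s):
    im=cv2.imread(src)[y0:y0+h,x0:x0+w]; cv2.imwrite(dst,cv2.resize(im,None,fx=s,fy=s,interpolation=cv2.INTER_CUBIC))
E
python3 - <<'E'
from h import *
crop('pics/top0.png','pics/top0a.png',200,140,240,160,3.3)
crop('pics/side0.png','pics/side0a.png',260,170,160,230,2.6)
print(camera_model('wrist')['view'])
V=np.array(camera_model('wrist')['view']);s=sense();R=np.array(s['tool_rot'])
print('cam in tool',R.T@(-V[:3,:3].T@V[:3,3]-s['ee_pos']), 'look',R.T@(-V[2,:3]))
E
```

```text
[[ 2.63134093e-01  9.64758810e-01 -9.42512813e-04 -6.49766457e-01]
 [-9.23074722e-01  2.51480620e-01 -2.91016418e-01  3.30982429e-02]
 [-2.80523629e-01  7.74463509e-02  9.56717595e-01 -3.91996576e-01]
 [ 0.00000000e+00  0.00000000e+00  0.00000000e+00  1.00000000e+00]]
cam in tool [ 0.08212557  0.00039971 -0.17034594] look [-2.91108516e-01  4.87166483e-04  9.56689915e-01]
```

View pics/top0a.png

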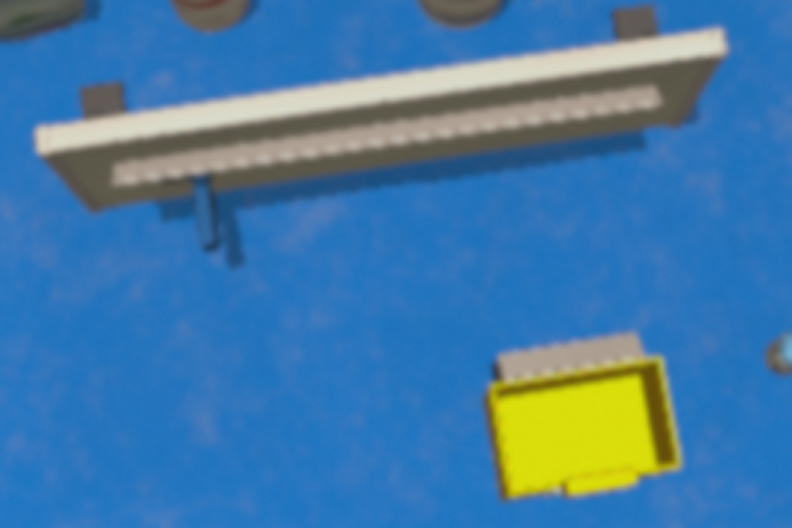

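View pics/side0a.png

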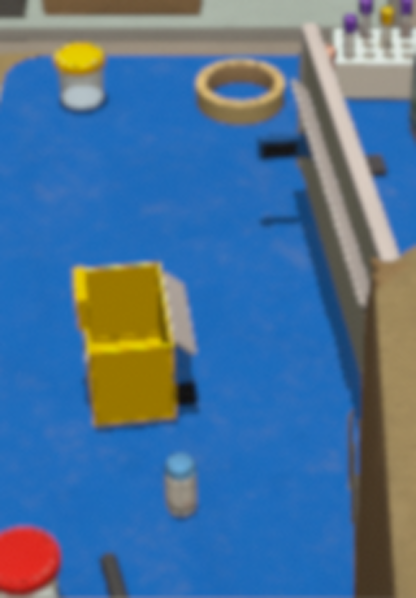

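```bash
python3 -m crank --help 2>&1 | head -30
```

```text
invalid input: not JSON, or not a number
```

```bash
cat > fit.py <<'E'
from h import *
from scipy.optimize import least_squares
T=camera_model('top');S=camera_model('side')
t=lambda u,v:(200+u/3.3,140+v/3.3)
s=lambda u,v:(260+u/2.6,170+v/2.6)
def W(p,P):
    c,n=np.cos(p[2]),np.sin(p[2]); P=np.array(P,float)
    return np.c_[p[0]+c*P[:,0]-n*P[:,1],p[1]+n*P[:,0]+c*P[:,1],P[:,2]]
def fit(obs,p0):
    def r(p):
        e=[]
        for m,P,uv in obs: e+=list(proj(m,W(p,[P]))[0]-uv)
        return e
    o=least_squares(r,p0,loss='soft_l1'); print(o.x,np.degrees(o.x[2])); print(np.round(np.array(o.fun).reshape(-1,2),1).tolist()); return o.x
h=.0355;w=.055
b=[(T,(h,w,.084),t(490,390)),(T,(h,-w,.084),t(662,356)),(T,(-h,w,.084),t(506,499)),(T,(-h,-w,.084),t(681,467)),
(T,(.0555,.045,.062),t(497,355)),(T,(.0555,-.045,.062),t(638,333)),
(S,(h,w,.084),s(162,263)),(S,(-h,-w,.084),s(91,346)),(S,(h,-w,.084),s(176,341)),(S,(-h,-w,0),s(95,424)),(S,(h,-w,0),s(178,416))]
pb=fit(b,[.4,0,.1])
pn=[(T,(0,.2,.17),t(38,156)),(T,(0,-.2,.17),t(723,57)),(T,(0,.2,0),t(97,211)),(T,(0,-.2,0),t(690,126)),
 (T,(-.015,.17,.135),t(112,186)),(T,(-.015,-.17,.135),t(661,107))]
pp=fit(pn,[.55,0,.1])
c,n=np.cos(pp[2]),np.sin(pp[2])
for uv in(t(218,248),t(208,252)):
    q=onz(T,uv,.096); d=q[:2]-pp[:2]; print('stop tip in panel',c*d[0]+n*d[1],-n*d[0]+c*d[1])
print('bin in panel', [c*(pb-pp)[0]+n*(pb-pp)[1],-n*(pb-pp)[0]+c*(pb-pp)[1]])
for nm,uv,z in(('red',(491,296),.059),('yel',(162,310),.059),('vial',(440,246),.049)): print(nm,onz(T,uv,z))
E
python3 fit.py
```

```text
[ 0.48301141 -0.04113288  0.16295381] 9.336565592566481
[[-0.8, -2.1], [-0.8, -1.0], [0.6, -1.1], [0.1, -0.9], [-0.5, -0.5], [-1.6, -1.1], [-2.4, -1.0], [-2.4, 2.7], [-1.8, 1.2], [-1.7, 1.0], [-1.7, 0.6]]
[0.66515362 0.08123072 0.13780435] 7.895607557192623
[[2.9, -0.5], [-1.8, 0.1], [0.7, 1.0], [-6.0, 1.5], [-0.3, -0.4], [0.6, -0.8]]
stop tip in panel -0.055420380951743384 0.11391515638439051
stop tip in panel -0.057007939396742355 0.12045404924548324
bin in panel [np.float64(-0.19722441992871725), np.float64(-0.09618297165832368)]
red [ 0.42243172 -0.28627868  0.059     ]
yel [0.40099521 0.41089956 0.059     ]
vial [ 0.53216041 -0.1828169   0.049     ]
```

```bash
python3 -m crank '[{"delta_pos":[0,0,0],"roll":-0.107},{"delta_pos":[0,0,0],"roll":-0.107},{"delta_pos":[0,0,0],"roll":-0.107},{"delta_pos":[0,0,0],"roll":-0.107}]' 1
```

```text
t: 0.48
ee_pos: [0.1707, 0.6269, 0.2141]
tool_rot: [[-0.986, -0.167, -0.0], [-0.167, 0.986, -0.001], [0.0, -0.001, -1.0]]
ft_force: [-0.4, -0.4, 0.6]
gripper_width: 0.0953
```

```bash
python3 -m crank '[{"delta_pos":[-0.0069,-0.035,0],"roll":0},{"delta_pos":[-0.0069,-0.035,0],"roll":0},{"delta_pos":[-0.0069,-0.035,0],"roll":0},{"delta_pos":[-0.0069,-0.035,0],"roll":0},{"delta_pos":[-0.0069,-0.035,0],"roll":0},{"delta_pos":[-0.0069,-0.035,0],"roll":0},{"delta_pos":[-0.0069,-0.035,0],"roll":0},{"delta_pos":[-0.0069,-0.035,0],"roll":0},{"delta_pos":[-0.0069,-0.035,0],"roll":0},{"delta_pos":[-0.0069,-0.035,0],"roll":0},{"delta_pos":[-0.0069,-0.035,0],"roll":0},{"delta_pos":[-0.0069,-0.035,0],"roll":0},{"delta_pos":[-0.0069,-0.035,0],"roll":0},{"delta_pos":[-0.0069,-0.035,0],"roll":0},{"delta_pos":[-0.0069,-0.035,0],"roll":0},{"delta_pos":[-0.0069,-0.035,0],"roll":0},{"delta_pos":[-0.0069,-0.035,0],"roll":0},{"delta_pos":[-0.0069,-0.035,0],"roll":0},{"delta_pos":[-0.0069,-0.035,0],"roll":0},{"delta_pos":[-0.0069,-0.035,0],"roll":0}]'
python3 -m crank '[{"delta_pos":[0,0,0],"roll":0},{"delta_pos":[0,0,0],"roll":0},{"delta_pos":[0,0,0],"roll":0}]'
python3 - <<'E'
from h import *
import json
m=camera_model('wrist'); im=snapshot('wrist'); cv2.imwrite('pics/w1.png',im[:,:,::-1])
json.dump({k:(v.tolist() if hasattr(v,'tolist') else v) for k,v in m.items()},open('w1.json','w'))
E
```

```text
t: 2.15
ee_pos: [0.4201, -0.0432, 0.2146]
tool_rot: [[-0.987, -0.161, 0.0], [-0.161, 0.987, 0.0], [-0.0, -0.0, -1.0]]
ft_force: [-0.0, 0.2, 0.5]
gripper_width: 0.0951
t: 2.4
ee_pos: [0.4197, -0.0412, 0.2143]
tool_rot: [[-0.987, -0.161, -0.001], [-0.161, 0.987, 0.001], [0.001, 0.001, -1.0]]
ft_force: [-0.0, 0.2, -0.2]
gripper_width: 0.095
```

View pics/w1.png

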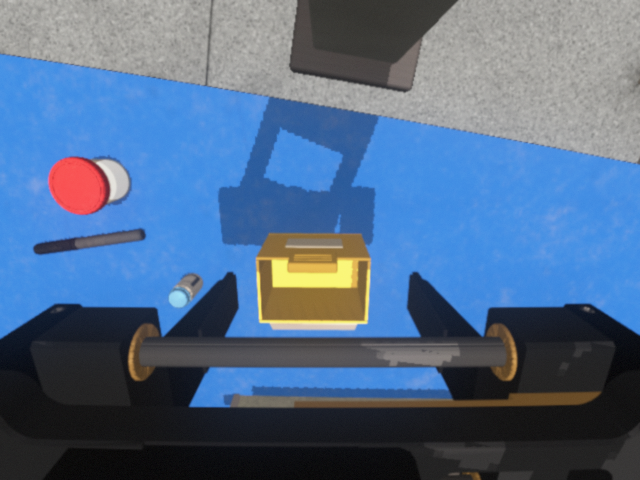

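Run:
```python
from h import *
crop('pics/w1.png','pics/w1a.png',245,220,140,118,5.5)
```

```text
(no output)
```

View pics/w1a.png

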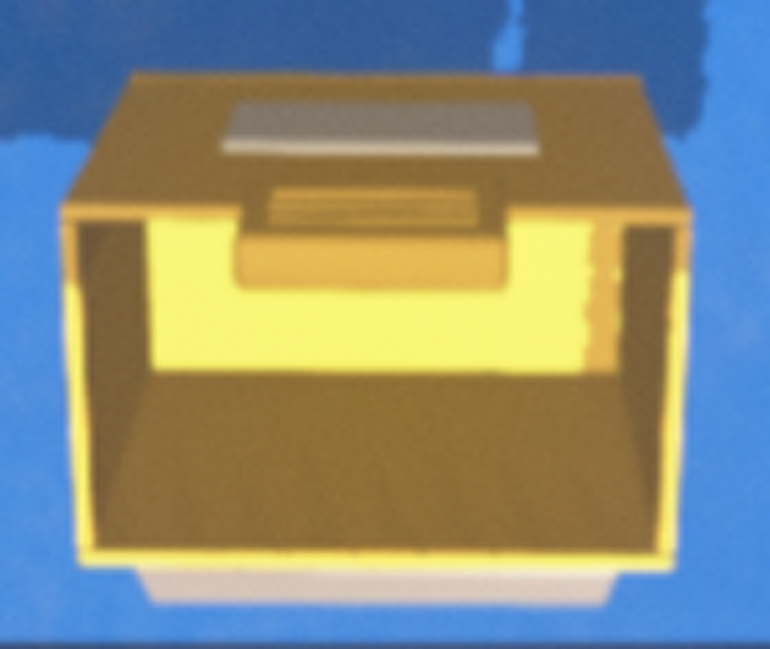

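```bash
cat > fit2.py <<'E'
import json
exec(open('fit.py').read().split("h=.0355")[0])
M=json.load(open('w1.json'));h=.0355;w=.055
f=lambda u,v:(245+u/5.5-.4,220+v/5.5-.4)
o=[((-h,-w,0),134,74),((-h,w,0),640,76),((-h,-w,.084),62,207),((-h,w,.084),692,211),((h,-w,.084),79,568),((h,w,.084),675,571),
((-.0415,-.022,.114),238,235),((-.0415,.022,.114),507,235),((-.0315,-.022,.114),238,288),((-.0315,.022,.114),505,290),((.0555,-.045,.061),152,605),((.0555,.045,.061),606,607)]
p=fit([(M,P,f(u,v)) for P,u,v in o],[.48,-.04,.16])
print('tab',W(p,[(-.0365,0,.099)]))
s=sense();R=np.array(s['tool_rot']);d=W(p,[(-.0365,0,.101)])[0]-s['ee_pos'];print('to TCP z .101, tool axes',R.T@d, 'ee',s['ee_pos'], 'toolyaw',np.degrees(np.arctan2(R[1,1],R[0,1]))-90)
E
python3 fit2.py
```

```text
[ 0.48417726 -0.03943201  0.15371853] 8.807423086840497
[[-0.3, -0.4], [0.1, -0.1], [-0.5, -0.3], [0.4, -0.3], [0.0, -0.2], [-0.0, -0.0], [-1.2, 0.3], [1.0, 0.6], [-0.9, 1.4], [1.1, 1.4], [0.5, -1.9], [-0.1, -1.7]]
tab [[ 0.44810765 -0.04502067  0.099     ]]
to TCP z .101, tool axes [-0.02744634 -0.00896147  0.11333883] ee [ 0.41963302 -0.04068388  0.21435646] toolyaw 9.333507340138894
```

```bash
python3 -m crank '[{"delta_pos":[-0.0055,-0.0018,0.01],"roll":0.009},{"delta_pos":[-0.0055,-0.0018,0.015],"roll":0},{"delta_pos":[-0.0055,-0.0018,0.015],"roll":0},{"delta_pos":[-0.0055,-0.0018,0.015],"roll":0},{"delta_pos":[-0.0055,-0.0018,0.015],"roll":0},{"delta_pos":[0,0,0.015],"roll":0},{"delta_pos":[0,0,0.015],"roll":0},{"delta_pos":[0,0,0.013],"roll":0},{"delta_pos":[0,0,0],"roll":0},{"delta_pos":[0,0,0],"roll":0}]'
python3 - <<'E'
from h import *
im=snapshot('wrist'); cv2.imwrite('pics/w2.png',im[:,:,::-1]);crop('pics/w2.png','pics/w2a.png',200,180,250,200,3)
E
```

```text
t: 3.28
ee_pos: [0.4478, -0.0449, 0.1005]
tool_rot: [[-0.988, -0.154, -0.002], [-0.154, 0.988, 0.001], [0.002, 0.001, -1.0]]
ft_force: [0.9, 0.5, 0.4]
gripper_width: 0.095
```

View pics/w2a.png

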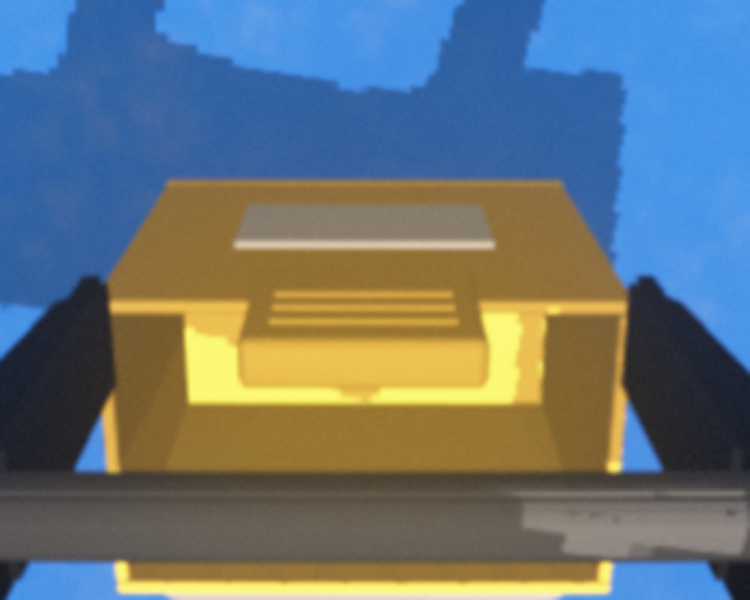

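```bash
python3 -m crank '[{"delta_pos":[0,0,0],"roll":0},{"delta_pos":[0,0,0],"roll":0},{"delta_pos":[0,0,0],"roll":0},{"delta_pos":[0,0,0],"roll":0},{"delta_pos":[0,0,0],"roll":0},{"delta_pos":[0,0,0],"roll":0},{"delta_pos":[0,0,0],"roll":0},{"delta_pos":[0,0,0],"roll":0}]' -1
python3 -m crank '[{"delta_pos":[0,0,0],"roll":0},{"delta_pos":[0,0,0],"roll":0}]'
```

```text
t: 4.0
ee_pos: [0.4485, -0.046, 0.1016]
tool_rot: [[-0.988, -0.152, -0.0], [-0.152, 0.988, 0.0], [0.0, 0.0, -1.0]]
ft_force: [-0.1, 0.2, -0.3]
gripper_width: 0.0471
t: 4.17
ee_pos: [0.4485, -0.046, 0.1016]
tool_rot: [[-0.988, -0.153, -0.0], [-0.153, 0.988, 0.0], [0.0, 0.0, -1.0]]
ft_force: [-0.4, 0.5, 0.2]
gripper_width: 0.0436
```

```bash
python3 -m crank '[{"delta_pos":[0,0,0],"roll":0},{"delta_pos":[0,0,-0.005],"roll":0},{"delta_pos":[0,0,-0.01],"roll":0},{"delta_pos":[0,0,-0.012],"roll":0},{"delta_pos":[0,0,-0.012],"roll":0},{"delta_pos":[0,0,-0.012],"roll":0},{"delta_pos":[0,0,-0.012],"roll":0},{"delta_pos":[0,0,-0.012],"roll":0},{"delta_pos":[0,0,-0.01],"roll":0},{"delta_pos":[0,0,-0.005],"roll":0},{"delta_pos":[0,0,0],"roll":0},{"delta_pos":[0,0,0],"roll":0}]'
python3 - <<'E'
from h import *
im=snapshot('wrist'); cv2.imwrite('pics/w3.png',im[:,:,::-1]);crop('pics/w3.png','pics/w3a.png',200,180,250,200,3)
im=snapshot('side'); cv2.imwrite('pics/s3.png',im[:,:,::-1]);crop('pics/s3.png','pics/s3a.png',220,130,220,220,2.7)
E
```

```text
t: 5.17
ee_pos: [0.4485, -0.046, 0.1917]
tool_rot: [[-0.988, -0.153, 0.0], [-0.153, 0.988, -0.0], [-0.0, -0.0, -1.0]]
ft_force: [-0.1, -0.2, -3.2]
gripper_width: 0.0437
```

View pics/w3a.png

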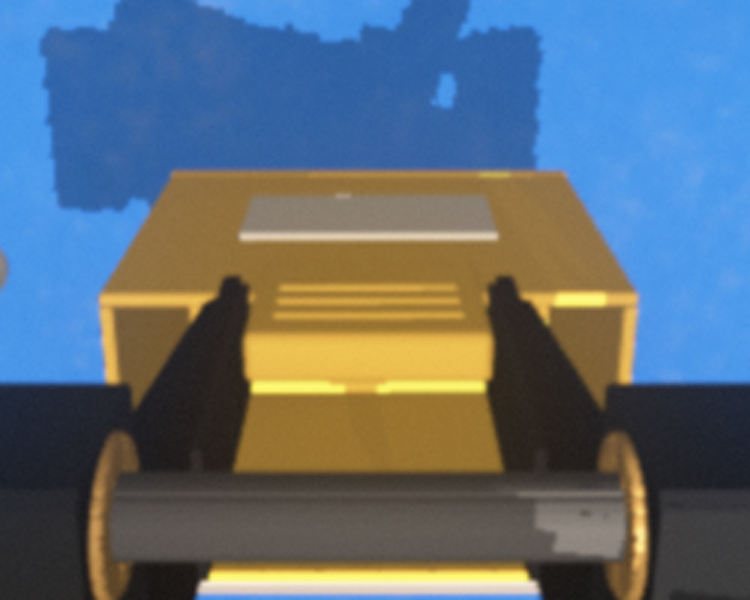

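View pics/s3a.png

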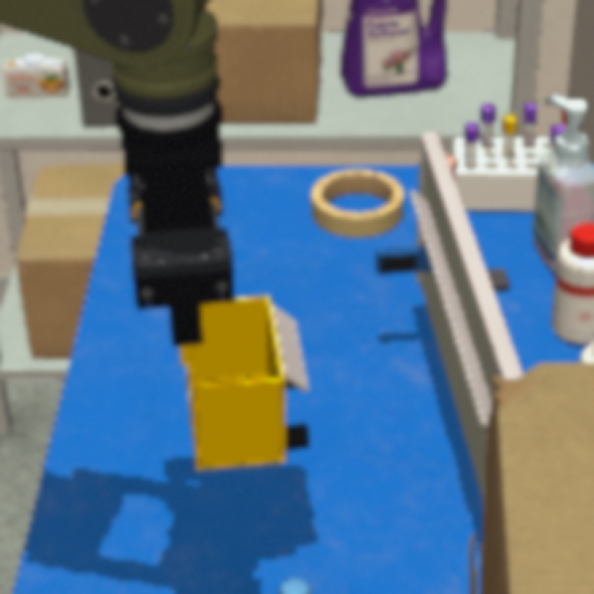

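Run:
```python
from h import *
crop('pics/top0.png','pics/ta.png',205,160,100,75,8)
crop('pics/top0.png','pics/tb.png',345,135,100,75,8)
```

```text
(no output)
```

View pics/ta.png

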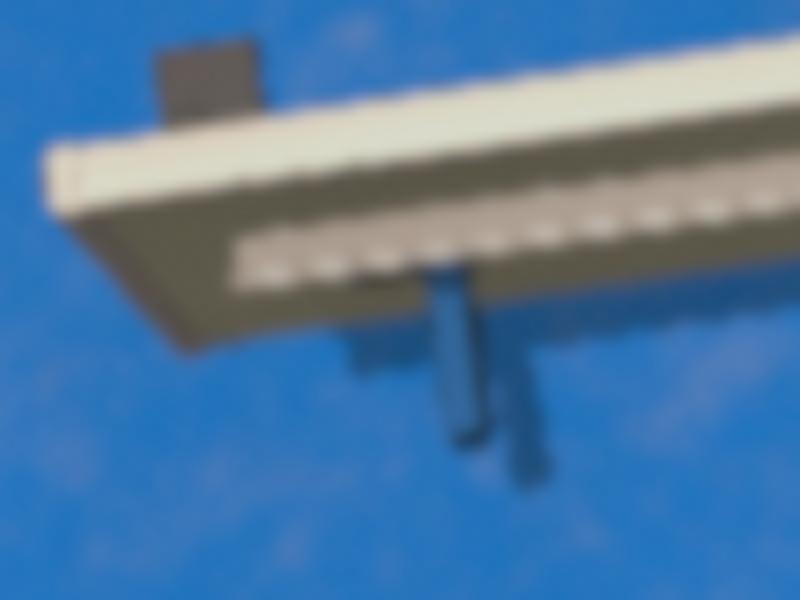

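View pics/tb.png

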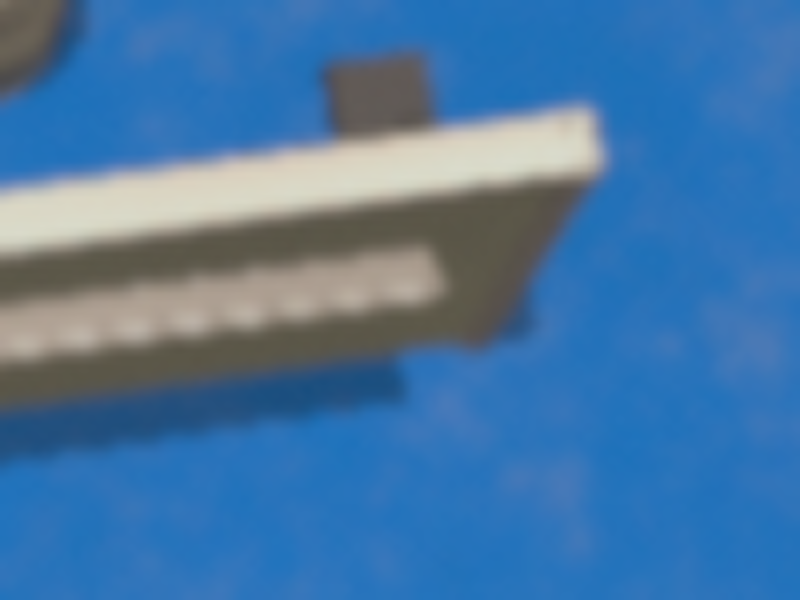

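```bash
cat > fit3.py <<'E'
exec(open('fit.py').read().split("h=.0355")[0])
a=lambda u,v:(205+u/8-.4,160+v/8-.4)
b=lambda u,v:(345+u/8-.4,135+v/8-.4)
pn=[(T,(0,.2,.17),a(65,215)),(T,(0,-.2,.17),b(598,177)),(T,(0,.2,0),a(188,352)),(T,(0,-.2,0),b(472,346)),
 (T,(-.015,.17,.135),a(230,288)),(T,(-.015,-.17,.135),b(447,298))]
pp=fit(pn,[.66,0.08,.14])
def inp(q):
    c,n=np.cos(pp[2]),np.sin(pp[2]);d=np.array(q)[:2]-pp[:2];return c*d[0]+n*d[1],-n*d[0]+c*d[1]
print('stop',inp(onz(T,a(478,432),.096)),inp(onz(T,a(490,438),.072)),inp(onz(T,a(466,275),.096)))
# bin target: origin at panel(-0.0555, ystop-0.055-0.035)
E
python3 fit3.py
```

```text
[0.66643794 0.08205019 0.136792  ] 7.837604400005629
[[1.3, -0.4], [-2.5, 0.1], [1.7, 0.7], [-0.8, 1.4], [-0.1, -0.3], [0.0, -0.7]]
stop (np.float64(-0.05315824519574197), np.float64(0.11630520569220379)) (np.float64(-0.05020864569322219), np.float64(0.11541686562433275)) (np.float64(-0.011449082357225313), np.float64(0.11405362216532883))
```

```bash
python3 -m crank '[{"delta_pos":[-0.005,0.005,0.002],"roll":0.017},{"delta_pos":[-0.01,0.01,0.005],"roll":0},{"delta_pos":[-0.012,0.012,0.006],"roll":0},{"delta_pos":[-0.012,0.012,0.006],"roll":0},{"delta_pos":[-0.012,0.012,0.006],"roll":0},{"delta_pos":[-0.012,0.012,0.006],"roll":0},{"delta_pos":[-0.012,0.012,0.006],"roll":0},{"delta_pos":[-0.012,0.012,0.006],"roll":0},{"delta_pos":[-0.012,0.012,0.006],"roll":0},{"delta_pos":[-0.012,0.012,0.004],"roll":0},{"delta_pos":[-0.008,0.012,0.003],"roll":0},{"delta_pos":[-0.004,0.005,0.001],"roll":0},{"delta_pos":[0,0,0],"roll":0},{"delta_pos":[0,0,0],"roll":0}]'
cat > st.py <<'E'
from h import *
import sys
pp=np.array([0.66643794,0.08205019,0.136792])
c,n=np.cos(pp[2]),np.sin(pp[2]);Rp=np.array([[c,n,0],[-n,c,0],[0,0,1]])
s=sense();R=np.array(s['tool_rot'])
print('t',round(s['t'],2),'TCP in panel',np.round(Rp@(np.array(s['ee_pos'])-[pp[0],pp[1],0]),4),'F panel',np.round(Rp@s['ft_force'],1),'M',np.round(Rp@s['torque'],2),'yaw rel panel deg',round(np.degrees(np.arctan2(R[1,1],R[0,1])-pp[2])-90,2))
for a in sys.argv[1:]:
    n,i=a[0],a[1:]; nm=dict(s='side',t='top',w='wrist')[n]
    cv2.imwrite(f'pics/{a}.png',snapshot(nm)[:,:,::-1])
    if n=='s': crop(f'pics/{a}.png',f'pics/{a}a.png',270,130,200,200,3)
    if n=='t': crop(f'pics/{a}.png',f'pics/{a}a.png',200,140,220,160,3.5)
E
python3 st.py s4 t4
```

```text
t: 6.43
ee_pos: [0.5526, 0.0975, 0.1344]
tool_rot: [[-0.991, -0.136, -0.001], [-0.136, 0.991, -0.0], [0.001, -0.0, -1.0]]
ft_force: [0.8, -0.5, -2.9]
gripper_width: 0.0439
t 6.43 TCP in panel [-0.1107  0.0308  0.1344] F panel [ 0.8 -0.6 -2.9] M [ 0.    0.06 -0.  ] yaw rel panel deg 0.0
```

View pics/s4a.png

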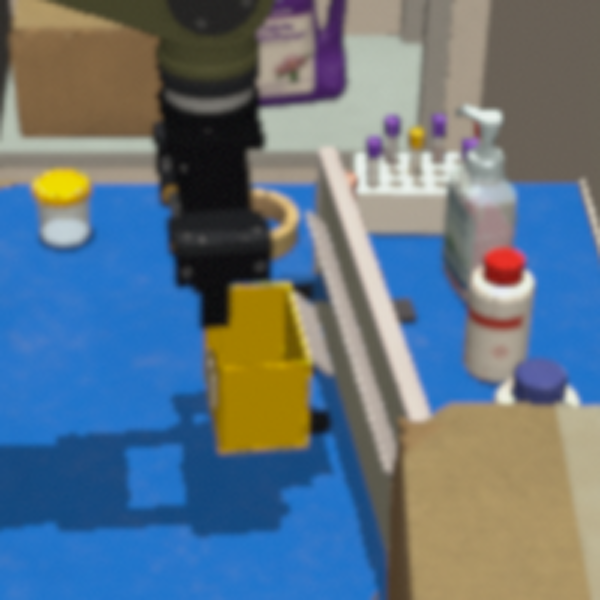

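View pics/t4a.png

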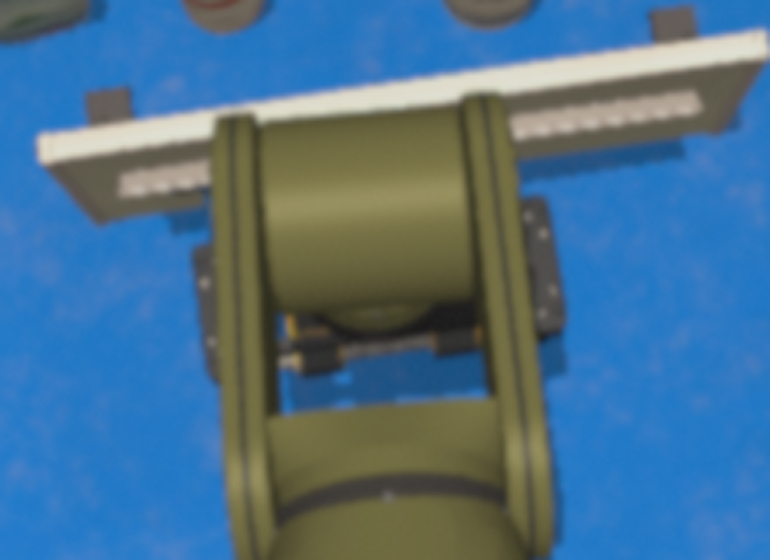

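```bash
python3 -m crank '[{"delta_pos":[-0.004,0,0],"roll":0},{"delta_pos":[-0.004,0,0],"roll":0},{"delta_pos":[-0.003,0,0],"roll":0},{"delta_pos":[-0.002,0,0],"roll":0},{"delta_pos":[-0.002,0,0],"roll":0}]'; python3 st.py
python3 -m crank '[{"delta_pos":[-0.001,0,0],"roll":0},{"delta_pos":[-0.001,0,0],"roll":0}]'; python3 st.py;python3 -m crank '[{"delta_pos":[-0.001,0,0],"roll":0},{"delta_pos":[-0.001,0,0],"roll":0}]'; python3 st.py
```

```text
t: 6.95
ee_pos: [0.5682, 0.0994, 0.1348]
tool_rot: [[-0.991, -0.135, 0.0], [-0.135, 0.991, -0.0], [-0.0, -0.0, -1.0]]
ft_force: [0.2, -0.5, -2.3]
gripper_width: 0.0434
t 6.95 TCP in panel [-0.095   0.0306  0.1348] F panel [ 0.2 -0.5 -2.3] M [ 0.01  0.12 -0.03] yaw rel panel deg -0.05
t: 7.12
ee_pos: [0.5699, 0.0999, 0.1346]
tool_rot: [[-0.991, -0.136, -0.0], [-0.136, 0.991, -0.0], [0.0, -0.0, -1.0]]
ft_force: [0.7, 0.4, -2.5]
gripper_width: 0.0433
t 7.12 TCP in panel [-0.0932  0.0308  0.1346] F panel [ 0.7  0.3 -2.5] M [ 0.01  0.14 -0.01] yaw rel panel deg -0.04
t: 7.28
ee_pos: [0.5718, 0.1002, 0.1346]
tool_rot: [[-0.991, -0.136, -0.0], [-0.136, 0.991, -0.0], [0.0, -0.0, -1.0]]
ft_force: [-1.1, -0.8, -1.9]
gripper_width: 0.0436
t 7.28 TCP in panel [-0.0913  0.0308  0.1346] F panel [-1.2 -0.6 -1.9] M [-0.01  0.13 -0.01] yaw rel panel deg -0.03
```

```bash
for i in 1 2; do python3 -m crank '[{"delta_pos":[-0.001,0,0],"roll":0},{"delta_pos":[-0.001,0,0],"roll":0}]' >/dev/null; python3 st.py; done
```

```text
t 7.45 TCP in panel [-0.0897  0.0309  0.1344] F panel [-0.2  0.1 -3.1] M [ 0.01  0.37 -0.01] yaw rel panel deg -0.03
t 7.62 TCP in panel [-0.0879  0.0309  0.1342] F panel [-2.   0.2 -2.7] M [-0.01  0.56 -0.03] yaw rel panel deg -0.03
```

```bash
python3 -m crank '[{"delta_pos":[-0.001,0,0],"roll":0},{"delta_pos":[-0.001,0,0],"roll":0}]' >/dev/null; python3 st.py; python3 -m crank '[{"delta_pos":[0,0,0],"roll":0},{"delta_pos":[0,0,0],"roll":0}]' >/dev/null; python3 st.py
```

```text
t 7.78 TCP in panel [-0.0856  0.0309  0.1343] F panel [-2.2  0.7 -3.6] M [0.02 0.48 0.02] yaw rel panel deg -0.03
t 7.95 TCP in panel [-0.0853  0.0308  0.1345] F panel [-0.9 -0.1 -3.2] M [0.04 0.45 0.04] yaw rel panel deg -0.04
```

```bash
python3 -m crank '[{"delta_pos":[-0.001,0,0],"roll":0},{"delta_pos":[-0.001,0,0],"roll":0},{"delta_pos":[-0.001,0,0],"roll":0}]' >/dev/null; python3 st.py; python3 -m crank '[{"delta_pos":[-0.001,0,0],"roll":0},{"delta_pos":[-0.001,0,0],"roll":0},{"delta_pos":[-0.001,0,0],"roll":0}]' >/dev/null; python3 st.py s5 w5
```

```text
t 8.2 TCP in panel [-0.0824  0.0308  0.1347] F panel [-2.6  1.  -1.8] M [ 0.01  0.98 -0.04] yaw rel panel deg -0.03
t 8.45 TCP in panel [-0.0809  0.0308  0.1345] F panel [-8.1 -0.3  0.6] M [-0.06  1.61 -0.06] yaw rel panel deg -0.03
```

View pics/s5a.png

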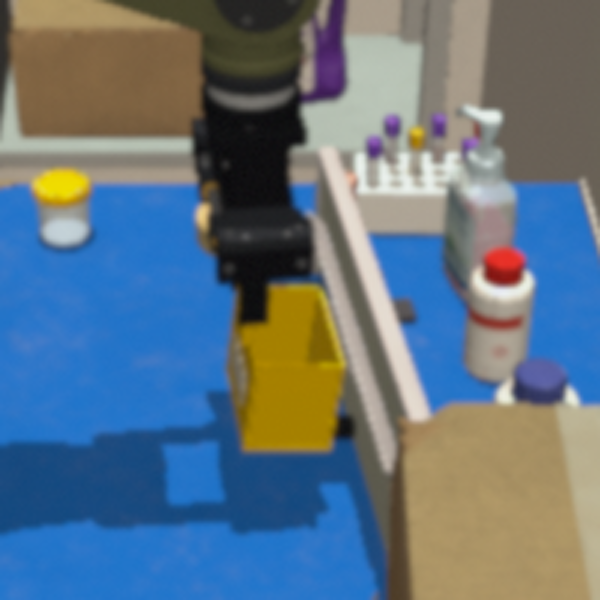

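View pics/w5.png

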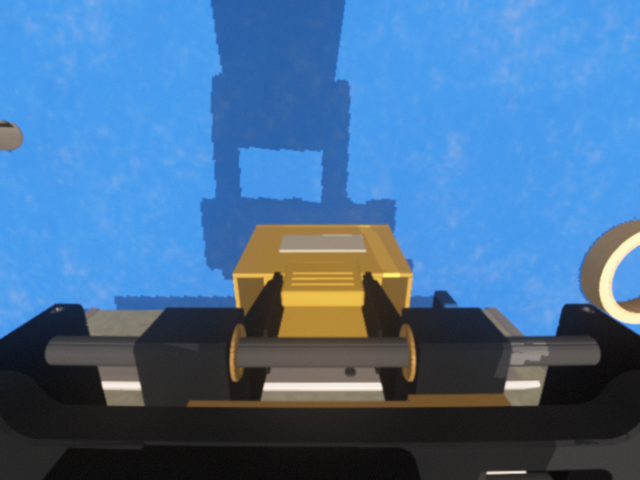

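```bash
cat > tilt.py <<'E'
# usage: tilt.py pic ; picks in dict below; pose in panel frame: x,z,pitch
from h import *
E
python3 - <<'E'
from h import *
crop('pics/w5.png','pics/w5a.png',220,210,210,110,3.8)
crop('pics/w3.png','pics/w3b.png',220,210,210,110,3.8)
E
```

```text
(no output)
```

View pics/w5a.png

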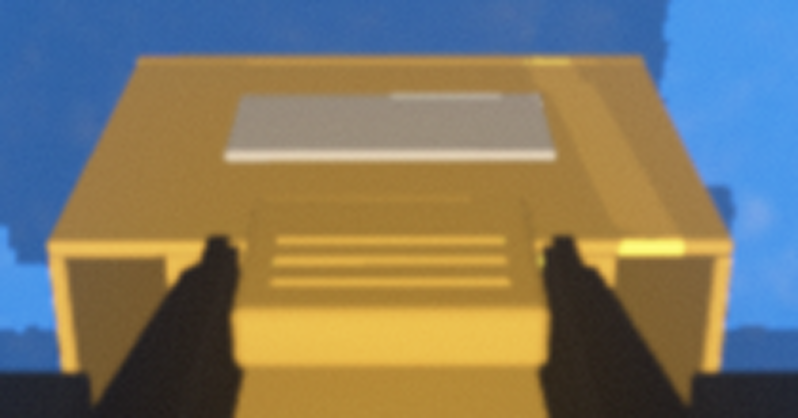

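View pics/w3b.png

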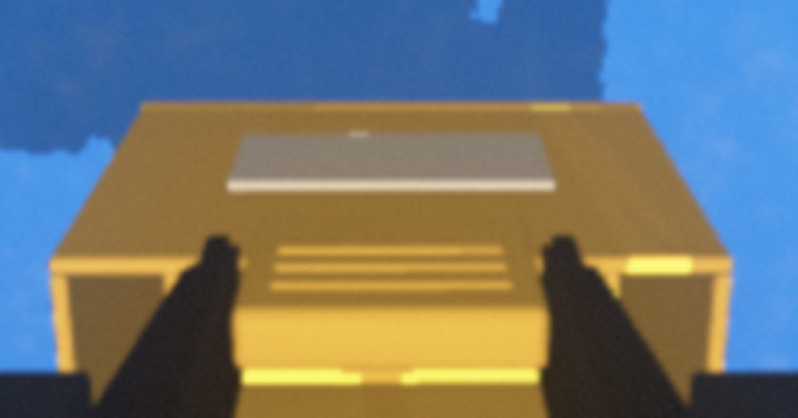

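```bash
cat > tilt.py <<'E'
from h import *
from scipy.optimize import least_squares
m=camera_model('wrist');s=sense();R=np.array(s['tool_rot']);e=np.array(s['ee_pos'])
B=np.c_[-R[:,0],R[:,1],-R[:,2]]  # bin-like axes at TCP
def tilt(obs,x0=220,y0=210,k=3.8):
    P=np.array([o[0] for o in obs],float);uv=np.array([(x0+o[1]/k-.4,y0+o[2]/k-.4) for o in obs])
    def w(p):
        c,n=np.cos(p[2]),np.sin(p[2]);Q=P-[-.0365,0,.1016]
        q=np.c_[c*Q[:,0]+n*Q[:,2]+p[0],Q[:,1]+p[3],-n*Q[:,0]+c*Q[:,2]+p[1]]
        return (B@q.T).T+e
    o=least_squares(lambda p:(proj(m,w(p))-uv).ravel(),[0,0,.05,0]);
    print('dx dz(mm)',np.round(o.x[:2]*1e3,1),'tilt deg',round(np.degrees(o.x[2]),1),np.round(o.fun.reshape(-1,2),1).tolist())
    return o.x
h=.0355;w_=.055
L=[(-h,-w_,0),(-h,w_,0),(-h,-w_,.084),(-h,w_,.084),(-.0415,-.022,.114),(-.0415,.022,.114),(-.0315,-.022,.114),(-.0315,.022,.114)]
E
python3 - <<'E'
from tilt import *
tilt([(P,*q) for P,q in zip(L,[(142,104),(640,104),(51,260),(732,260),(234,308),(546,308),(240,368),(545,368)])])
tilt([(P,*q) for P,q in zip(L,[(139,57),(643,57),(48,241),(733,241),(234,308),(546,308),(238,367),(546,367)])])
E
```

```text
dx dz(mm) [ 0.6 -3.1] tilt deg 0.5 [[1.1, 0.2], [-1.3, 0.1], [0.4, -0.6], [-0.6, -0.7], [-0.4, -0.3], [1.1, -0.3], [-1.2, 0.9], [0.7, 0.8]]
dx dz(mm) [-1.  -2.6] tilt deg 6.0 [[0.9, 0.0], [-1.2, -0.1], [0.5, -0.2], [-0.4, -0.3], [-0.7, -0.1], [1.3, -0.2], [-0.8, 0.4], [0.3, 0.3]]
```

```bash
python3 -m crank '[{"delta_pos":[-0.0007,0,0],"roll":0},{"delta_pos":[-0.0007,0,0],"roll":0}]' >/dev/null; python3 st.py; python3 -m crank '[{"delta_pos":[-0.0007,0,0],"roll":0},{"delta_pos":[-0.0007,0,0],"roll":0}]' >/dev/null; python3 st.py
```

```text
t 8.72 TCP in panel [-0.0793  0.0309  0.1346] F panel [-6.2  0.5 -0.6] M [-0.01  1.41  0.01] yaw rel panel deg -0.03
t 8.88 TCP in panel [-0.0777  0.0309  0.1347] F panel [-5.7 -0.2  0.2] M [ 0.05  1.41 -0.06] yaw rel panel deg -0.03
```

```bash
python3 -m crank '[{"delta_pos":[-0.001,0,0],"roll":0},{"delta_pos":[-0.001,0,0],"roll":0},{"delta_pos":[-0.001,0,0],"roll":0},{"delta_pos":[-0.001,0,0],"roll":0}]' >/dev/null; python3 st.py; python3 -m crank '[{"delta_pos":[-0.001,0,0],"roll":0},{"delta_pos":[-0.001,0,0],"roll":0},{"delta_pos":[-0.001,0,0],"roll":0},{"delta_pos":[-0.001,0,0],"roll":0}]' >/dev/null; python3 st.py w6 s6;python3 - <<'E'
from h import *
crop('pics/w6.png','pics/w6a.png',220,170,210,150,3.8)
E
```

```text
t 9.22 TCP in panel [-0.0732  0.0309  0.1348] F panel [-5.4 -1.2  0. ] M [0.05 1.17 0.03] yaw rel panel deg -0.03
t 9.55 TCP in panel [-0.0686  0.0309  0.1349] F panel [-4.3 -0.6 -1.1] M [0.04 1.02 0.02] yaw rel panel deg -0.03
```

View pics/w6a.png

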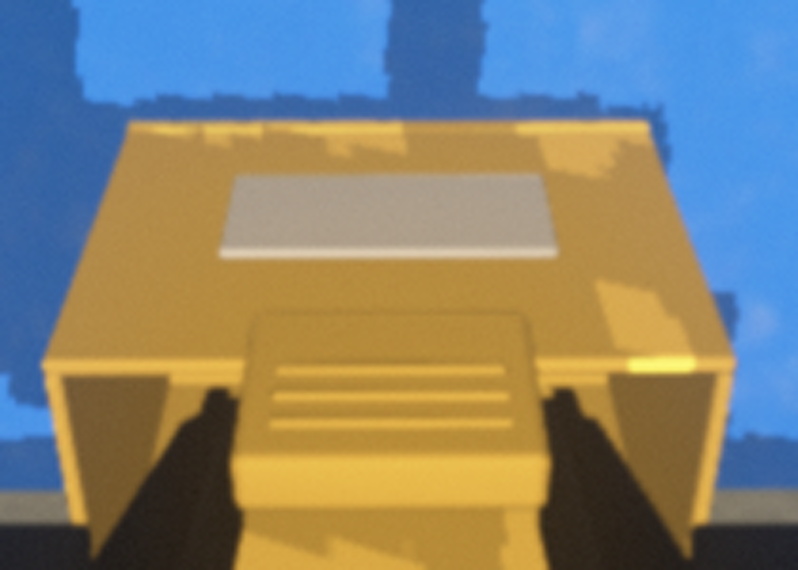

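View pics/s6a.png

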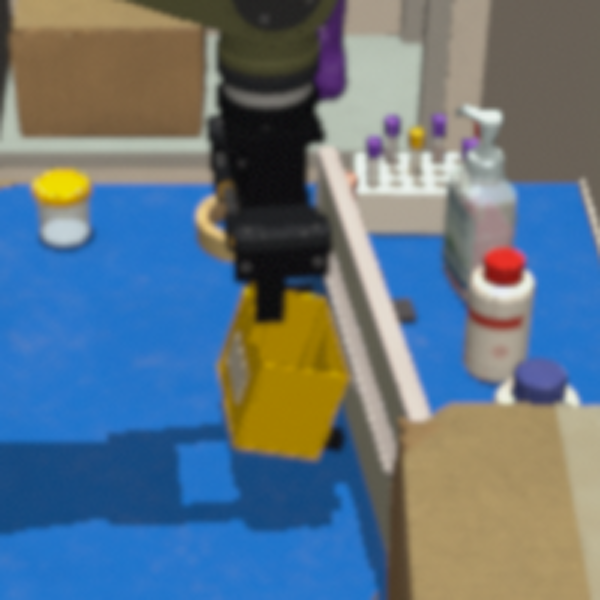

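Tilting works (bin visibly tilted, rim front edge at crop row 362, bottom edge row 122).

Run:
```python
from tilt import *
tilt([(P,*q) for P,q in zip(L,[(129,122),(650,122),(44,362),(735,362),(232,458),(550,458),(237,507),(548,507)])],220,170)
```

```text
dx dz(mm) [-4.  -2.1] tilt deg 15.8 [[1.3, 0.1], [-0.9, 0.0], [0.4, -0.7], [0.3, -0.8], [-0.5, -0.3], [0.5, -0.3], [-0.5, 1.0], [-0.3, 0.9]]
```

```bash
python3 -m crank '[{"delta_pos":[-0.001,0,0],"roll":0},{"delta_pos":[-0.001,0,0],"roll":0},{"delta_pos":[-0.001,0,0],"roll":0},{"delta_pos":[-0.001,0,0],"roll":0},{"delta_pos":[-0.001,0,0],"roll":0}]' >/dev/null; python3 st.py w7
python3 - <<'E'
from h import *
crop('pics/w7.png','pics/w7a.png',220,170,210,150,3.8)
E
```

```text
t 10.07 TCP in panel [-0.0633  0.0308  0.1347] F panel [-4.3 -0.3 -0.3] M [0.03 1.01 0.05] yaw rel panel deg -0.03
```

View pics/w7a.png

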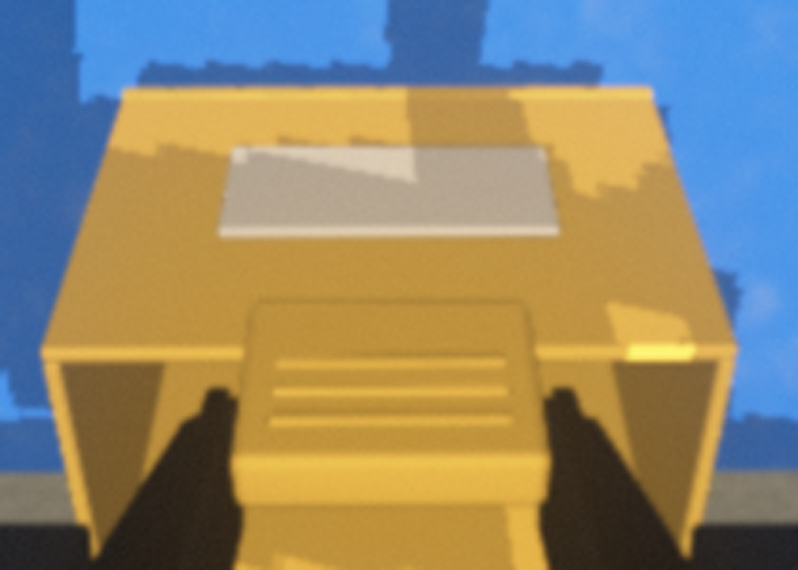

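Run:
```python
from tilt import *
p=tilt([(P,*q) for P,q in zip(L,[(124,88),(653,88),(41,349),(737,349),(232,457),(550,457),(237,504),(548,504)])],220,170)
c,n=np.cos(p[2]),np.sin(p[2]);Q=np.array([.054+.0365,.062-.1016])
print('tip rel TCP',c*Q[0]+n*Q[1]+p[0],-n*Q[0]+c*Q[1]+p[1])
```

```text
dx dz(mm) [-5.3 -1.7] tilt deg 19.7 [[1.4, 0.0], [-0.6, -0.0], [0.5, -0.5], [0.3, -0.6], [-0.7, -0.1], [0.5, -0.2], [-0.6, 0.7], [-0.4, 0.7]]
tip rel TCP 0.06665644753917573 -0.06943872941416224
```

```bash
python3 -m crank '[{"delta_pos":[0.003,0,0],"roll":0},{"delta_pos":[0.006,0,0],"roll":0},{"delta_pos":[0.008,0,0],"roll":0},{"delta_pos":[0.008,0,0],"roll":0},{"delta_pos":[0.007,0,-0.004],"roll":0},{"delta_pos":[0.003,0,-0.01],"roll":0},{"delta_pos":[0,0,-0.012],"roll":0},{"delta_pos":[0,0,-0.012],"roll":0},{"delta_pos":[0,0,-0.012],"roll":0},{"delta_pos":[0,0,-0.012],"roll":0},{"delta_pos":[0,0,-0.012],"roll":0},{"delta_pos":[0,0,-0.01],"roll":0},{"delta_pos":[0,0,-0.004],"roll":0},{"delta_pos":[0,0,0],"roll":0},{"delta_pos":[0,0,0],"roll":0}]'; python3 st.py s8 w8
python3 - <<'E'
from h import *
crop('pics/w8.png','pics/w8a.png',220,170,210,150,3.8)
E
```

```text
t: 11.37
ee_pos: [0.5646, 0.0992, 0.2225]
tool_rot: [[-0.991, -0.136, -0.0], [-0.136, 0.991, 0.0], [0.0, 0.0, -1.0]]
ft_force: [-0.1, 0.1, -2.5]
gripper_width: 0.0439
t 11.37 TCP in panel [-0.0986  0.0309  0.2225] F panel [-0.1  0.2 -2.5] M [ 0.03  0.11 -0.08] yaw rel panel deg -0.03
```

View pics/w8a.png

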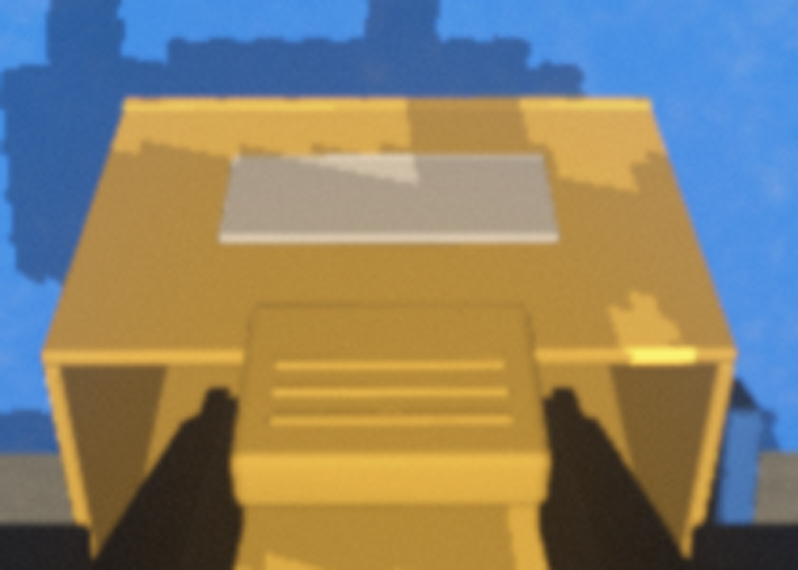

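View pics/s8a.png

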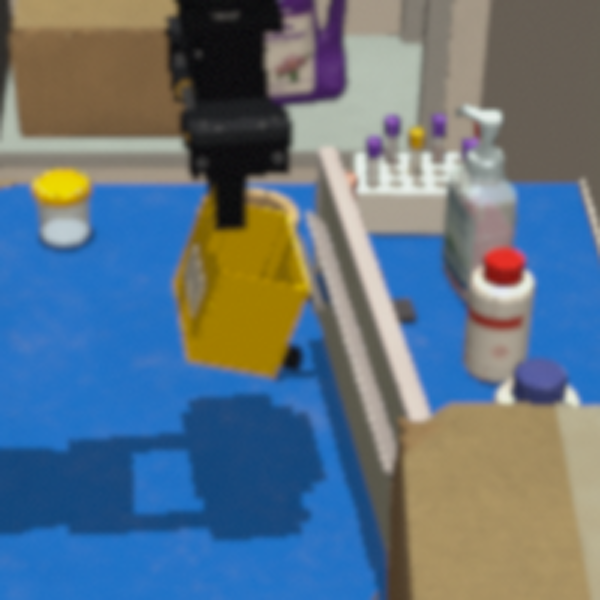

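```bash
python3 -m crank '[{"delta_pos":[-0.004,0,0],"roll":0},{"delta_pos":[-0.007,0,0],"roll":0},{"delta_pos":[-0.007,0,0],"roll":0},{"delta_pos":[-0.006,0,0],"roll":0},{"delta_pos":[-0.003,0,0],"roll":0},{"delta_pos":[-0.002,0,0],"roll":0},{"delta_pos":[-0.001,0,0],"roll":0},{"delta_pos":[0,0,0],"roll":0}]' >/dev/null; python3 st.py; python3 -m crank '[{"delta_pos":[-0.001,0,0],"roll":0},{"delta_pos":[-0.001,0,0],"roll":0}]' >/dev/null; python3 st.py
```

```text
t 12.13 TCP in panel [-0.0684  0.0308  0.2225] F panel [-0.4 -0.3 -2.4] M [0.04 0.07 0.01] yaw rel panel deg -0.03
t 12.3 TCP in panel [-0.0666  0.0309  0.2227] F panel [ 0.3  0.  -2.6] M [0.02 0.08 0.03] yaw rel panel deg -0.03
```

```bash
python3 -m crank '[{"delta_pos":[-0.001,0,0],"roll":0},{"delta_pos":[-0.001,0,0],"roll":0}]' >/dev/null; python3 st.py;  python3 -m crank '[{"delta_pos":[-0.001,0,0],"roll":0},{"delta_pos":[0,0,0],"roll":0}]' >/dev/null; python3 st.py
```

```text
t 12.47 TCP in panel [-0.0647  0.0308  0.2227] F panel [-1.5 -0.5 -2.5] M [-0.01  0.29  0.02] yaw rel panel deg -0.03
t 12.63 TCP in panel [-0.064   0.0308  0.2226] F panel [-2.5 -0.8 -1.5] M [0.12 0.54 0.04] yaw rel panel deg -0.03
```

```bash
python3 -m crank '[{"delta_pos":[0.0007,0,0.002],"roll":0},{"delta_pos":[0,0,0.002],"roll":0},{"delta_pos":[0,0,0.002],"roll":0},{"delta_pos":[0,0,0.002],"roll":0},{"delta_pos":[0,0,0.002],"roll":0}]' >/dev/null; python3 st.py;  python3 -m crank '[{"delta_pos":[0,0,0.002],"roll":0},{"delta_pos":[0,0,0.002],"roll":0},{"delta_pos":[0,0,0.002],"roll":0}]' >/dev/null; python3 st.py;python3 -m crank '[{"delta_pos":[0,0,0.0015],"roll":0},{"delta_pos":[0,0,0.0015],"roll":0}]' >/dev/null; python3 st.py
```

```text
t 13.05 TCP in panel [-0.0643  0.0308  0.2123] F panel [-2.2 -0.5 -1.5] M [0.01 0.43 0.02] yaw rel panel deg -0.03
t 13.3 TCP in panel [-0.0643  0.0308  0.2064] F panel [-2.8 -0.  -1.6] M [0.05 0.43 0.03] yaw rel panel deg -0.03
t 13.47 TCP in panel [-0.0643  0.0308  0.2034] F panel [-1.9 -0.3 -1.8] M [0.   0.46 0.02] yaw rel panel deg -0.03
```

```bash
python3 -m crank '[{"delta_pos":[0,0,0.0015],"roll":0},{"delta_pos":[0,0,0.0015],"roll":0}]' >/dev/null; python3 st.py;  python3 -m crank '[{"delta_pos":[0,0,0.0015],"roll":0},{"delta_pos":[0,0,0.0015],"roll":0}]' >/dev/null; python3 st.py;python3 -m crank '[{"delta_pos":[0,0,0.001],"roll":0},{"delta_pos":[0,0,0.001],"roll":0}]' >/dev/null; python3 st.py
```

```text
t 13.63 TCP in panel [-0.0642  0.0308  0.2005] F panel [-2.4 -0.3 -1.6] M [0.01 0.47 0.  ] yaw rel panel deg -0.03
t 13.8 TCP in panel [-0.0642  0.0308  0.1975] F panel [-2.4 -0.8 -1.7] M [0.02 0.5  0.02] yaw rel panel deg -0.03
t 13.97 TCP in panel [-0.0642  0.0309  0.1955] F panel [-2.3  0.7 -2. ] M [ 0.02  0.47 -0.02] yaw rel panel deg -0.03
```

```bash
python3 -m crank '[{"delta_pos":[0,0,0.001],"roll":0},{"delta_pos":[0,0,0.001],"roll":0}]' >/dev/null; python3 st.py;  python3 -m crank '[{"delta_pos":[0,0,0.001],"roll":0},{"delta_pos":[0,0,0.001],"roll":0}]' >/dev/null; python3 st.py s9;python3 -m crank '[{"delta_pos":[0,0,0.001],"roll":0},{"delta_pos":[0,0,0.001],"roll":0}]' >/dev/null; python3 st.py
```

```text
t 14.13 TCP in panel [-0.0642  0.0308  0.1936] F panel [-2.3  0.4 -1.3] M [0.03 0.5  0.03] yaw rel panel deg -0.03
t 14.3 TCP in panel [-0.0642  0.0308  0.1916] F panel [-1.6 -0.  -1.1] M [ 0.05  0.54 -0.05] yaw rel panel deg -0.03
t 14.52 TCP in panel [-0.0642  0.0308  0.1897] F panel [-2.5 -0.  -1.8] M [0.03 0.57 0.01] yaw rel panel deg -0.03
```

View pics/s9a.png

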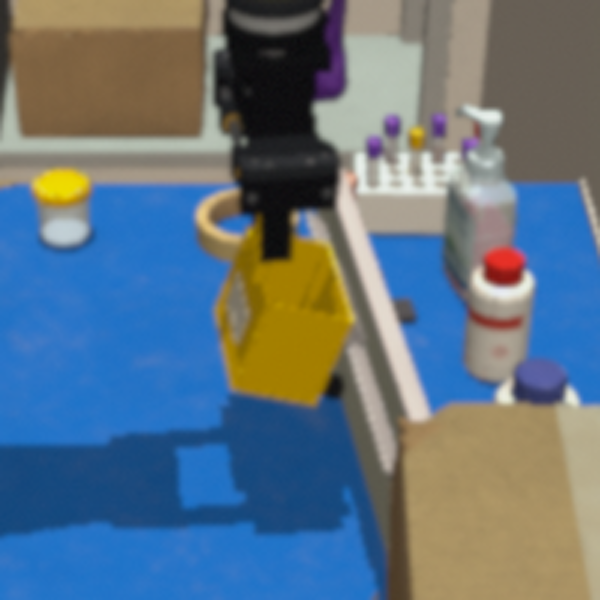

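```bash
python3 -m crank '[{"delta_pos":[0,0,0.001],"roll":0},{"delta_pos":[0,0,0.001],"roll":0}]' >/dev/null; python3 st.py;  python3 -m crank '[{"delta_pos":[0,0,0.001],"roll":0},{"delta_pos":[0,0,0.001],"roll":0}]' >/dev/null; python3 st.py;python3 -m crank '[{"delta_pos":[0,0,0.001],"roll":0},{"delta_pos":[0,0,0.001],"roll":0}]' >/dev/null; python3 st.py
```

```text
t 14.68 TCP in panel [-0.0642  0.0308  0.1876] F panel [-2.1  0.2 -1.6] M [0.03 0.5  0.01] yaw rel panel deg -0.03
t 14.85 TCP in panel [-0.0644  0.0308  0.1856] F panel [-4.3  0.3  1.8] M [ 0.07  0.96 -0.04] yaw rel panel deg -0.03
t 15.02 TCP in panel [-0.065   0.0308  0.1847] F panel [-8.8 -0.4  7. ] M [ 0.08  1.78 -0.02] yaw rel panel deg -0.04
```

```bash
python3 -m crank '[{"delta_pos":[0.0012,0,0.0008],"roll":0},{"delta_pos":[0.0012,0,0.001],"roll":0},{"delta_pos":[0.001,0,0.001],"roll":0}]' >/dev/null; python3 st.py;  python3 -m crank '[{"delta_pos":[0.001,0,0.001],"roll":0},{"delta_pos":[0.001,0,0.001],"roll":0}]' >/dev/null; python3 st.py
```

```text
t 15.27 TCP in panel [-0.0671  0.0308  0.1825] F panel [-5.4  0.1  5. ] M [ 0.15  0.77 -0.02] yaw rel panel deg -0.04
t 15.43 TCP in panel [-0.0688  0.0308  0.1806] F panel [-3.9  1.2  4.6] M [ 0.07  0.5  -0.01] yaw rel panel deg -0.03
```

```bash
python3 -m crank '[{"delta_pos":[0.001,0,0.001],"roll":0},{"delta_pos":[0.001,0,0.001],"roll":0},{"delta_pos":[0.001,0,0.001],"roll":0}]' >/dev/null; python3 st.py;  python3 -m crank '[{"delta_pos":[0.001,0,0.0012],"roll":0},{"delta_pos":[0.001,0,0.0012],"roll":0},{"delta_pos":[0.001,0,0.0012],"roll":0}]' >/dev/null; python3 st.py w10 s10
python3 - <<'E'
from h import *
crop('pics/w10.png','pics/w10a.png',220,170,210,150,3.8)
E
```

```text
t 15.68 TCP in panel [-0.0721  0.0308  0.1764] F panel [-3.  -0.1  3.8] M [-0.01  0.27 -0.01] yaw rel panel deg -0.03
t 15.93 TCP in panel [-0.0755  0.0308  0.1719] F panel [-1.1 -0.3  1.4] M [ 0.01  0.04 -0.02] yaw rel panel deg -0.03
```

View pics/w10a.png

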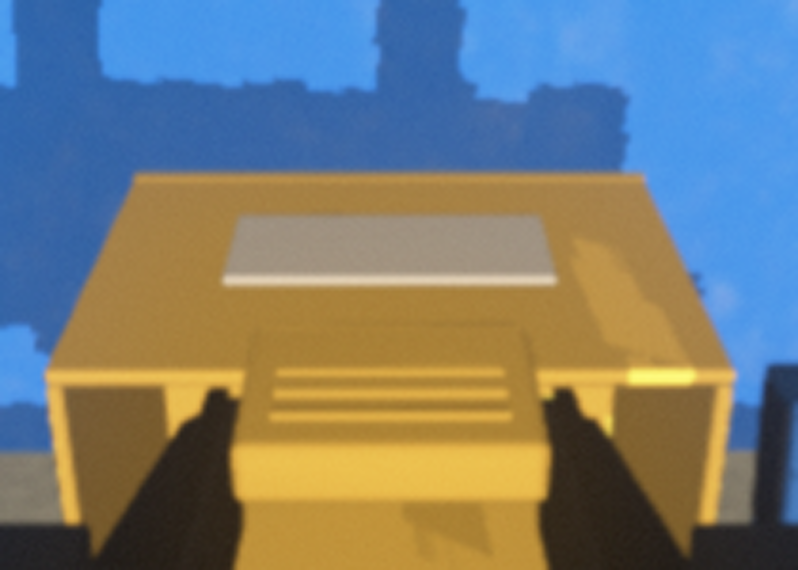

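View pics/s10a.png

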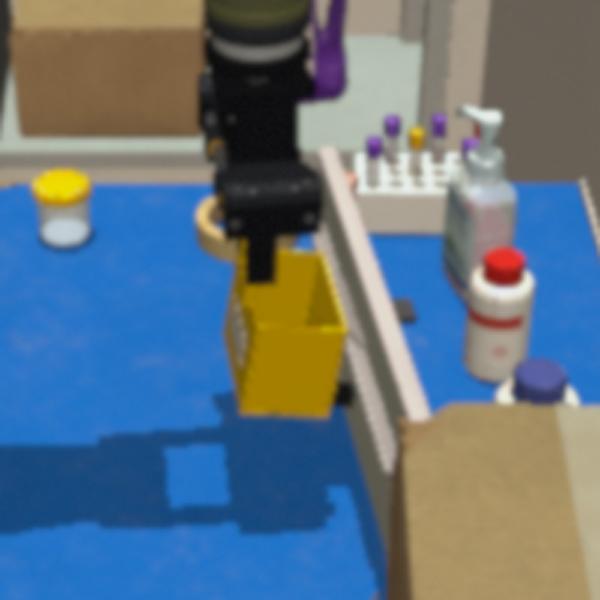

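Run:
```python
from tilt import *
p=tilt([(P,*q) for P,q in zip(L,[(136,175),(645,175),(48,374),(736,374),(232,447),(550,447),(238,499),(548,499)])],220,170)
c,n=np.cos(p[2]),np.sin(p[2]);Q=np.array([.054+.0365,.062-.1016])
t=np.array([c*Q[0]+n*Q[1]+p[0],-n*Q[0]+c*Q[1]+p[1]]);print('tip rel TCP',t,'tip',t+[-.0755,.1719])
```

```text
dx dz(mm) [-3.9 -2.5] tilt deg 8.7 [[1.2, 0.2], [-0.9, 0.1], [0.2, -0.8], [-0.4, -1.0], [-0.2, -0.6], [0.7, -0.7], [-0.7, 1.4], [0.2, 1.4]]
tip rel TCP [ 0.07957385 -0.05533289] tip [0.00407385 0.11656711]
```

```bash
python3 -m crank '[{"delta_pos":[0.0009,0,0.0013],"roll":0},{"delta_pos":[0.0009,0,0.0013],"roll":0},{"delta_pos":[0.0009,0,0.0013],"roll":0}]' >/dev/null; python3 st.py;  python3 -m crank '[{"delta_pos":[0.0008,0,0.0013],"roll":0},{"delta_pos":[0.0008,0,0.0013],"roll":0},{"delta_pos":[0.0008,0,0.0013],"roll":0}]' >/dev/null; python3 st.py
```

```text
t 16.28 TCP in panel [-0.0781  0.0308  0.1681] F panel [-0.4 -0.3  1.4] M [-0.09 -0.19 -0.  ] yaw rel panel deg -0.04
t 16.53 TCP in panel [-0.0806  0.0308  0.1643] F panel [0.1 0.1 1.1] M [-0.04 -0.23  0.01] yaw rel panel deg -0.03
```

```bash
python3 -m crank '[{"delta_pos":[0.0006,0,0.0012],"roll":0},{"delta_pos":[0.0006,0,0.0012],"roll":0}]' >/dev/null; python3 st.py;  python3 -m crank '[{"delta_pos":[0.0005,0,0.001],"roll":0},{"delta_pos":[0.0005,0,0.001],"roll":0}]' >/dev/null; python3 st.py w11 s11
python3 - <<'E'
from h import *
crop('pics/w11.png','pics/w11a.png',220,170,210,150,3.8)
E
```

```text
t 16.7 TCP in panel [-0.082   0.0308  0.1619] F panel [ 0.4 -0.4  0.7] M [-0.1  -0.24  0.03] yaw rel panel deg -0.03
t 16.87 TCP in panel [-0.083   0.0308  0.1599] F panel [-0.5 -0.5  1. ] M [-0.09 -0.18  0.  ] yaw rel panel deg -0.03
```

View pics/w11a.png

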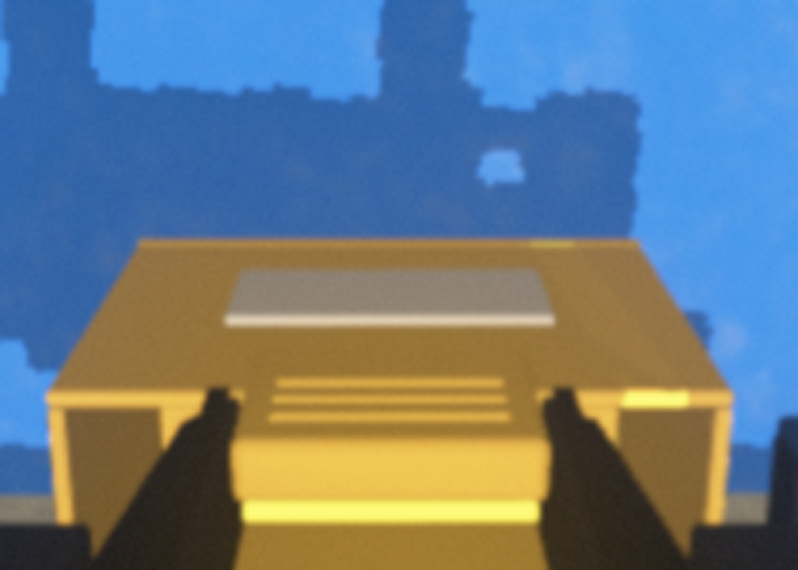

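View pics/s11a.png

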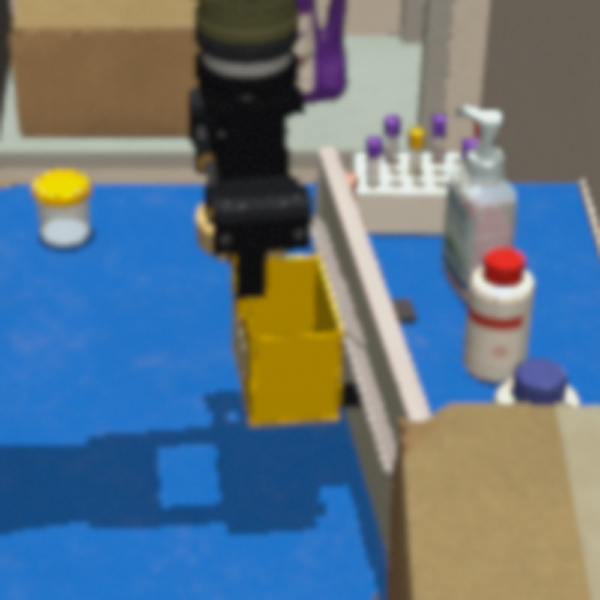

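```bash
cat > loc.py <<'E'
from tilt import *
def loc(q,tcp,y0=170):
    p=tilt([(P,*a) for P,a in zip(L,q)],220,y0)
    c,n=np.cos(p[2]),np.sin(p[2]);f=lambda x,z:np.round([1e3*(c*(x+.0365)+n*(z-.1016)+p[0]+tcp[0]),1e3*(-n*(x+.0365)+c*(z-.1016)+p[1]+tcp[1]+.0025)],1)
    print('tip',f(.054,.062),'origin',f(0,0),'y',p[3])
E
python3 - <<'E'
from loc import *
loc([(140,243),(637,243),(49,397),(732,397),(233,439),(549,439),(240,499),(546,499)],(-.083,.1599))
E
```

```text
dx dz(mm) [-2.4 -3.3] tilt deg 0.4 [[1.5, 0.4], [-0.4, 0.3], [0.6, -1.2], [-0.4, -1.3], [-0.3, -0.2], [0.4, -0.2], [-1.5, 1.1], [0.5, 1.1]]
tip [  4.9 118.9] origin [-49.5  57.2] y 0.00033898364616621564
```

```bash
python3 -m crank '[{"delta_pos":[0,0,0.0005],"roll":0},{"delta_pos":[0,0,0.0005],"roll":0},{"delta_pos":[0,0,0],"roll":0}]' >/dev/null; python3 st.py;  python3 -m crank '[{"delta_pos":[0,0,0.0005],"roll":0},{"delta_pos":[0,0,0.0005],"roll":0},{"delta_pos":[0,0,0],"roll":0}]' >/dev/null; python3 st.py
```

```text
t 17.22 TCP in panel [-0.0834  0.0308  0.1589] F panel [-2.7  0.   1.7] M [-0.17  0.32  0.01] yaw rel panel deg -0.03
t 17.47 TCP in panel [-0.0834  0.0307  0.1588] F panel [-5.3 -0.4  5.7] M [-0.14  0.83  0.01] yaw rel panel deg -0.03
```

```bash
python3 -m crank '[{"delta_pos":[0.0003,0,-0.0005],"roll":0},{"delta_pos":[0,0,0],"roll":0},{"delta_pos":[0,0,0],"roll":0}]' >/dev/null; python3 st.py;  python3 -m crank '[{"delta_pos":[0,0.001,0],"roll":0},{"delta_pos":[0,0.002,0],"roll":0},{"delta_pos":[0,0.002,0],"roll":0}]' >/dev/null; python3 st.py
```

```text
t 17.72 TCP in panel [-0.0834  0.0307  0.1589] F panel [-4.  -0.6  4.7] M [-0.16  0.63  0.02] yaw rel panel deg -0.03
t 17.97 TCP in panel [-0.0833  0.033   0.1593] F panel [ -5.6 -11.1   7. ] M [-2.42  0.9  -0.53] yaw rel panel deg -0.09
```

```bash
python3 -m crank '[{"delta_pos":[0.0003,0,-0.0007],"roll":0},{"delta_pos":[0,0,0],"roll":0},{"delta_pos":[0,0,0],"roll":0}]' >/dev/null; python3 st.py t12 w12
```

```text
t 18.22 TCP in panel [-0.0834  0.0344  0.1592] F panel [-3.  -5.5  3.4] M [-1.11  0.32 -0.16] yaw rel panel deg -0.06
```

View pics/w12.png

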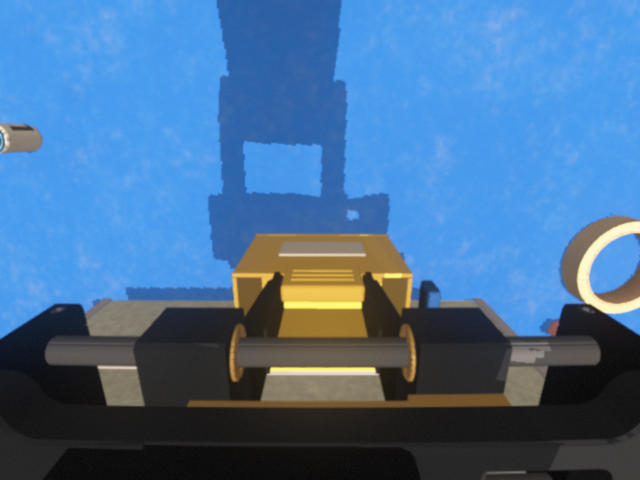

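View pics/t12a.png

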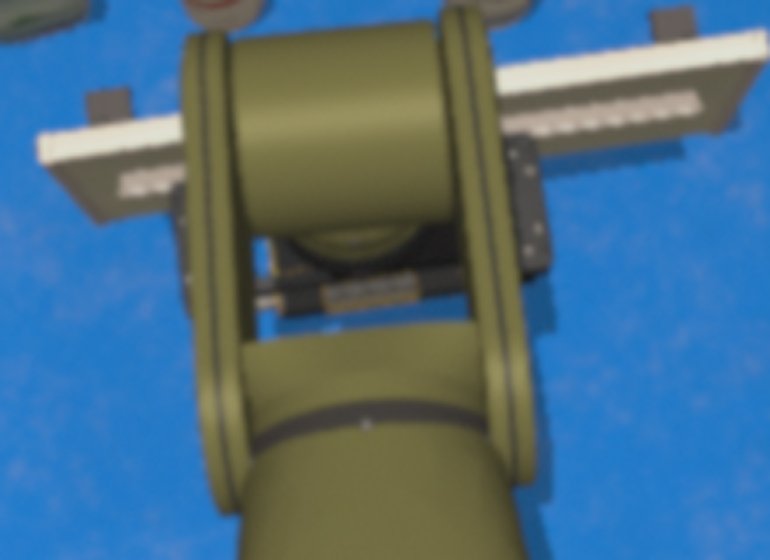

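```bash
python3 -m crank '[{"delta_pos":[0.0003,0,-0.0005],"roll":0},{"delta_pos":[0,0,-0.0005],"roll":0},{"delta_pos":[0,0,0],"roll":0}]' >/dev/null; python3 st.py;python3 -m crank '[{"delta_pos":[0.0003,0.001,-0.0003],"roll":0},{"delta_pos":[0,0.001,0],"roll":0},{"delta_pos":[0,0,0],"roll":0}]' >/dev/null; python3 st.py
```

```text
t 18.57 TCP in panel [-0.0833  0.0359  0.1599] F panel [ 1.8 -1.6 -0.7] M [-0.3  -0.36 -0.01] yaw rel panel deg -0.04
t 18.82 TCP in panel [-0.0838  0.0384  0.1604] F panel [ 2.8  0.5 -1.5] M [-0.05 -0.51 -0.  ] yaw rel panel deg -0.01
```

```bash
python3 -m crank '[{"delta_pos":[-0.0003,0.001,0],"roll":0},{"delta_pos":[0,0.0015,0],"roll":0},{"delta_pos":[0,0.0015,0],"roll":0},{"delta_pos":[0,0.0015,0],"roll":0}]' >/dev/null; python3 st.py;python3 -m crank '[{"delta_pos":[0,0.0015,0],"roll":0},{"delta_pos":[0,0.0015,0],"roll":0},{"delta_pos":[0,0.0015,0],"roll":0},{"delta_pos":[0,0.0015,0],"roll":0}]' >/dev/null; python3 st.py
```

```text
t 19.15 TCP in panel [-0.0838  0.0436  0.1605] F panel [ 1.5 -0.5 -0.1] M [-0.18 -0.47 -0.03] yaw rel panel deg -0.03
t 19.48 TCP in panel [-0.0838  0.0495  0.1606] F panel [ 1.5 -0.1 -1.8] M [-0.18 -0.38  0.02] yaw rel panel deg -0.03
```

```bash
python3 -m crank '[{"delta_pos":[0,0.001,0],"roll":0},{"delta_pos":[0,0.001,0],"roll":0},{"delta_pos":[0,0.001,0],"roll":0},{"delta_pos":[0,0.001,0],"roll":0}]' >/dev/null; python3 st.py;python3 -m crank '[{"delta_pos":[0,0.001,0],"roll":0},{"delta_pos":[0,0.001,0],"roll":0},{"delta_pos":[0,0.001,0],"roll":0}]' >/dev/null; python3 st.py w13
```

```text
t 19.82 TCP in panel [-0.0838  0.0534  0.1606] F panel [ 1.9 -1.6 -1.3] M [-0.24 -0.39 -0.05] yaw rel panel deg -0.03
t 20.07 TCP in panel [-0.0838  0.0564  0.1606] F panel [ 1.3 -1.  -0.8] M [-0.2  -0.38 -0.06] yaw rel panel deg -0.04
```

View pics/w13.png

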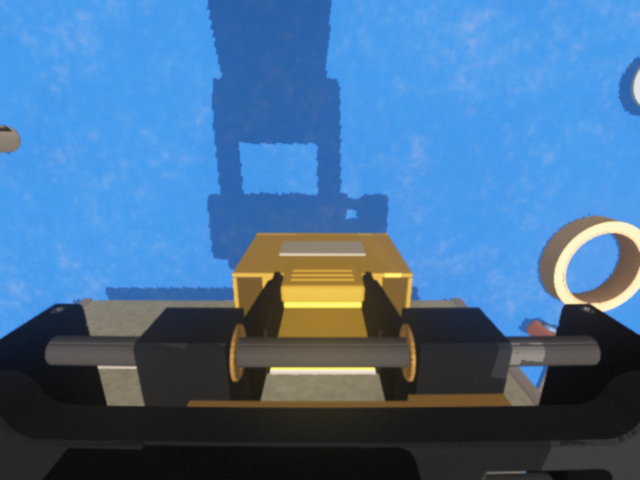

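```bash
python3 -m crank '[{"delta_pos":[0,0.0007,0],"roll":0},{"delta_pos":[0,0.0007,0],"roll":0}]' >/dev/null; python3 st.py;python3 -m crank '[{"delta_pos":[0,0.0007,0],"roll":0},{"delta_pos":[0,0.0007,0],"roll":0}]' >/dev/null; python3 st.py
```

```text
t 20.28 TCP in panel [-0.0838  0.0578  0.1605] F panel [ 1.3 -1.4 -0.5] M [-0.19 -0.41  0.01] yaw rel panel deg -0.04
t 20.45 TCP in panel [-0.0838  0.0592  0.1606] F panel [ 1.5 -0.4 -1. ] M [-0.2  -0.46 -0.06] yaw rel panel deg -0.04
```

```bash
python3 -m crank '[{"delta_pos":[0,0.0007,0],"roll":0},{"delta_pos":[0,0.0007,0],"roll":0}]' >/dev/null; python3 st.py
```

```text
t 20.62 TCP in panel [-0.0837  0.06    0.1607] F panel [ 1.7 -4.5 -0.3] M [-0.85 -0.34 -0.09] yaw rel panel deg -0.03
```

```bash
python3 -m crank '[{"delta_pos":[0,0,0],"roll":0},{"delta_pos":[0,0,0],"roll":0},{"delta_pos":[0,0,0],"roll":0}]' >/dev/null; python3 st.py w14 s14 t14
python3 - <<'E'
from h import *
crop('pics/w14.png','pics/w14a.png',220,170,210,150,3.8)
E
```

```text
t 20.87 TCP in panel [-0.0838  0.06    0.1607] F panel [ 1.5 -3.9 -1. ] M [-0.96 -0.31 -0.11] yaw rel panel deg -0.04
```

View pics/w14a.png

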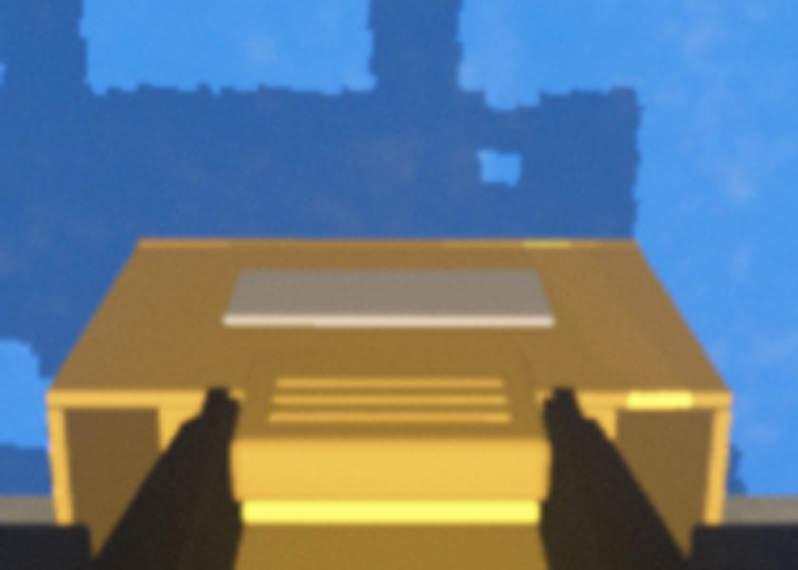

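View pics/s14a.png

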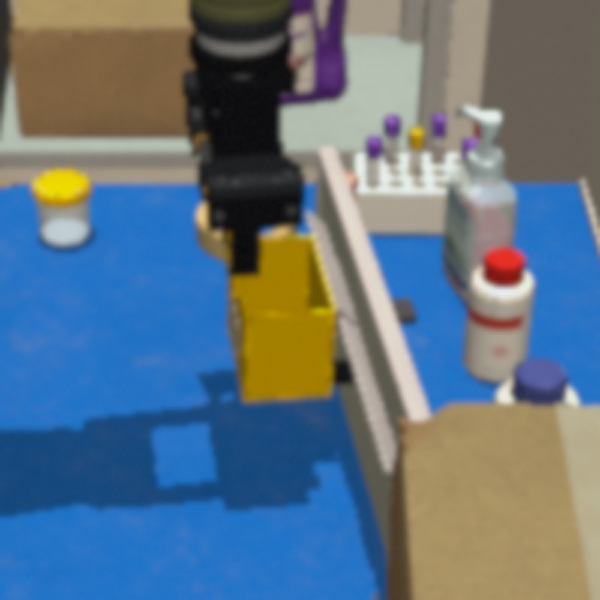

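```bash
python3 -m crank '[{"delta_pos":[0,0,0.0004],"roll":0},{"delta_pos":[0,0,0.0004],"roll":0},{"delta_pos":[0,0,0.0003],"roll":0},{"delta_pos":[0,0,0],"roll":0}]' >/dev/null; python3 st.py
```

```text
t 21.35 TCP in panel [-0.0839  0.0601  0.1599] F panel [-1.1 -5.3  3.3] M [-1.19 -0.03 -0.08] yaw rel panel deg -0.03
```

```bash
python3 -m crank '[{"delta_pos":[0,0,0],"roll":0},{"delta_pos":[0,0,0],"roll":0},{"delta_pos":[0,0,0],"roll":0},{"delta_pos":[0,0,0],"roll":0},{"delta_pos":[0,0,0],"roll":0},{"delta_pos":[0,0,0],"roll":0}]' 0.6; python3 st.py w15;python3 - <<'E'
from h import *
crop('pics/w15.png','pics/w15a.png',200,170,240,150,3.3)
E
```

```text
t: 21.85
ee_pos: [0.575, 0.1309, 0.1593]
tool_rot: [[-0.991, -0.136, -0.001], [-0.136, 0.991, 0.0], [0.0, 0.001, -1.0]]
ft_force: [-0.2, -0.8, -0.7]
gripper_width: 0.0744
t 21.85 TCP in panel [-0.084   0.0609  0.1593] F panel [-0.3 -0.7 -0.7] M [ 0.05 -0.02  0.05] yaw rel panel deg -0.02
```

View pics/w15a.png

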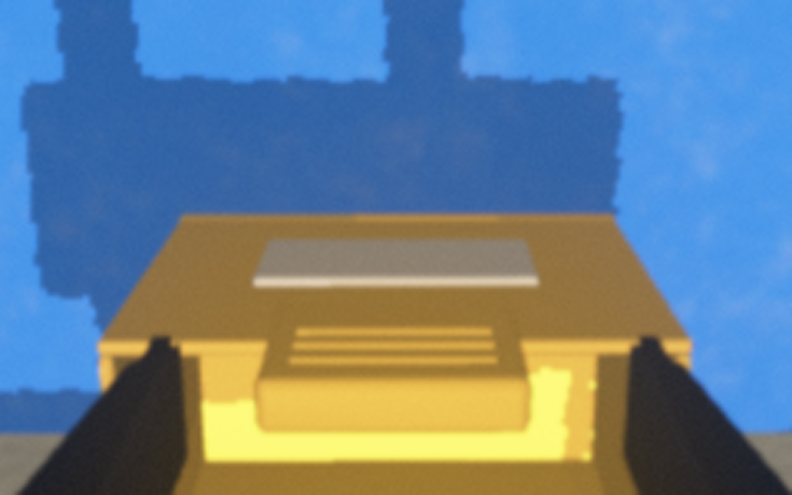

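Released with no visible shift. I'll retreat upward and look from the fixed cameras.

```bash
python3 -m crank '[{"delta_pos":[0,0,-0.004],"roll":0},{"delta_pos":[0,0,-0.008],"roll":0},{"delta_pos":[0,0,-0.012],"roll":0},{"delta_pos":[0,0,-0.015],"roll":0},{"delta_pos":[0.005,0,-0.015],"roll":0},{"delta_pos":[0.02,0,-0.015],"roll":0},{"delta_pos":[0.03,0,-0.01],"roll":0},{"delta_pos":[0.035,0,0],"roll":0},{"delta_pos":[0.035,0,0],"roll":0},{"delta_pos":[0.035,0,0],"roll":0},{"delta_pos":[0.02,0,0],"roll":0},{"delta_pos":[0,0,0],"roll":0},{"delta_pos":[0,0,0],"roll":0},{"delta_pos":[0,0,0],"roll":0}]'; python3 st.py s16 t16 w16
```

```text
t: 23.07
ee_pos: [0.3976, 0.1063, 0.2398]
tool_rot: [[-0.991, -0.136, 0.002], [-0.136, 0.991, 0.0], [-0.002, 0.0, -1.0]]
ft_force: [0.8, 0.2, -1.1]
gripper_width: 0.0759
t 23.07 TCP in panel [-0.263   0.0606  0.2398] F panel [ 0.8  0.  -1.1] M [0.02 0.06 0.01] yaw rel panel deg -0.04
```

View pics/s16a.png

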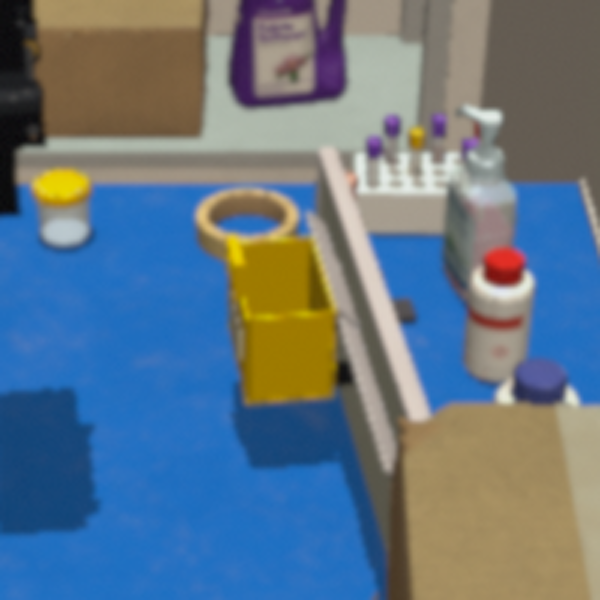

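View pics/t16.png

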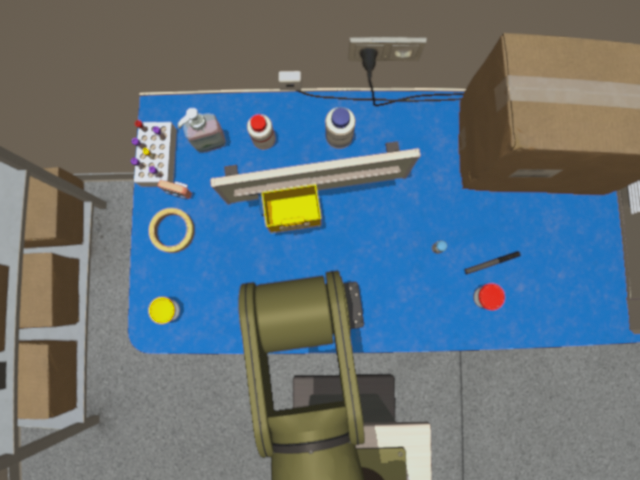

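View pics/w16.png

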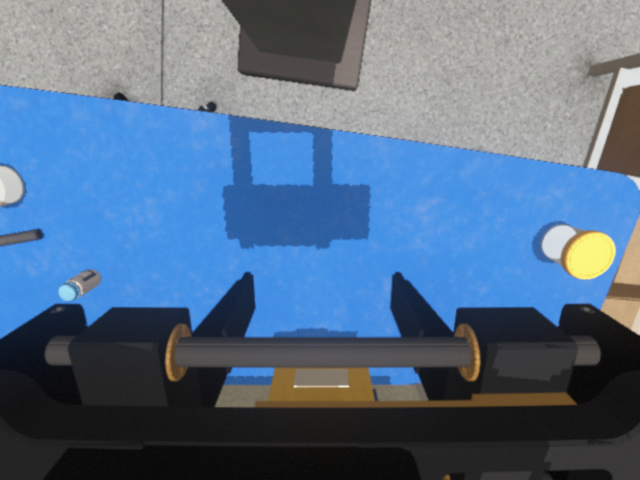

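Run:
```python
from h import *
crop('pics/t16.png','pics/t16b.png',240,165,100,75,8)
```

```text
(no output)
```

View pics/t16b.png

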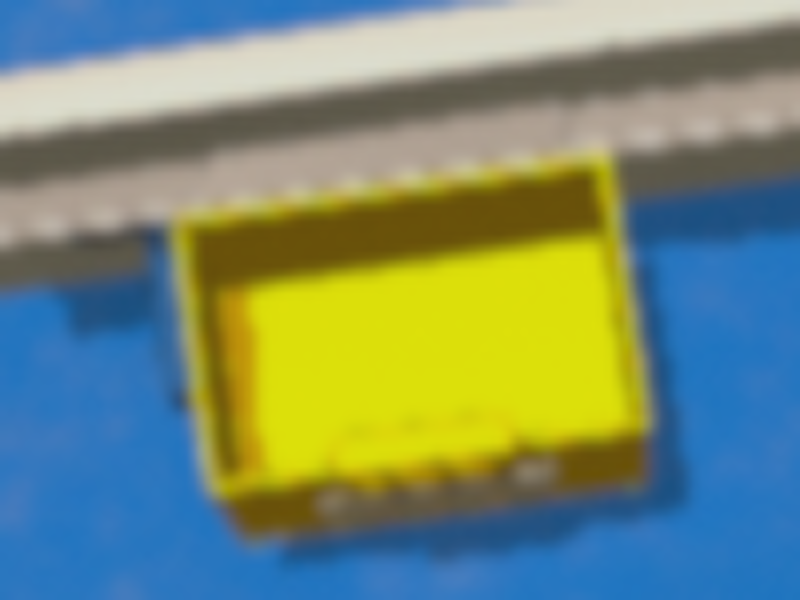

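Run:
```python
exec(open('fit3.py').read())
f=lambda u,v:(240+u/8-.4,165+v/8-.4);h=.0355;w=.055;z=.060
p=fit([(T,(h,w,z+.084),f(172,220)),(T,(h,-w,z+.084),f(614,152)),(T,(-h,w,z+.084),f(215,497)),(T,(-h,-w,z+.084),f(652,432)),(T,(-h,w,z),f(245,542)),(T,(-h,-w,z),f(645,487))],[.6,.14,.137])
print('bin in panel',inp(p),'gap',.1155-.055-inp(p)[1],'dyaw',np.degrees(p[2]-pp[2])); s=sense();print(s['t'],s['gripper_width'])
```

```text
[0.66643794 0.08205019 0.136792  ] 7.837604400005629
[[1.3, -0.4], [-2.5, 0.1], [1.7, 0.7], [-0.8, 1.4], [-0.1, -0.3], [0.0, -0.7]]
stop (np.float64(-0.05315824519574197), np.float64(0.11630520569220379)) (np.float64(-0.05020864569322219), np.float64(0.11541686562433275)) (np.float64(-0.011449082357225313), np.float64(0.11405362216532883))
[0.60525173 0.13192962 0.13632752] 7.810991602643778
[[0.1, -0.5], [-0.3, 0.0], [-0.7, -0.1], [0.2, -0.2], [-0.1, 0.7], [1.0, 0.1]]
bin in panel (np.float64(-0.05381279227325747), np.float64(0.057757193583921757)) gap 0.0027428064160782487 dyaw -0.026612797361851112
23.2167 0.0759379051318188
```

```bash
python3 -c "
from bench import *
print(close_job())"
```

```text
the job is handed in; nothing more can be done
None
```

The bin hangs locked on the cleat, against or within about 3 mm of the blue stop, and is released. I handed the job in at about 23 s of the 51 s allowed.

**How it differed from the brief**
- **Grip direction:** the moves cannot pitch the tool, so I gripped the tab across its 44 mm width instead of along the bin's x. That let the bin pivot between the pads.
- **Tilting:** I tilted it to about 19.7° by pressing its strip lightly on the panel face below the cleat. This may have counted step 1 as met before the strip was behind the cleat.

**The rest of the job**
- **Hooking:** I backed off, raised the bin, touched the panel above the cleat and felt the strip down behind it until it met the groove.
- **Swinging upright:** I then swung the bin upright until it was seated.
- **Sliding:** the first slide while fully seated met about 11 N of sideways resistance. I eased the load off and slid it to the stop, pressing about 4–5 N.
- **Letting go:** I set the bin's weight down on the cleat, then opened the fingers.

**Last checks**
- **Position:** from the top camera, the bin origin is about 54 mm in front of the panel and square to it within 0.1°. I measured the height only while still gripped: about 57 mm.
- **Upright:** it was within about 0.5° just before seating at the stop. The pictures after release showed no visible shift.
- **Stop gap:** the top camera puts it at about 2.7 mm. That disagrees slightly with the touch I felt there, but it is about the camera's error.
- **Forces and bystanders:** the largest reading I saw was about 14 N in total, well under the limits. The cups and vial look unmoved.

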